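Lay out the core maker's kit around the core box

ROBOT

A 6-joint arm with a two-finger parallel gripper is mounted at the origin on the work surface. World frame = base frame: x ahead of the robot, y to its left, z up, the work surface at z = 0. Lengths are in mm, angles in degrees, forces in N, time in s.
With the tool pointing down it reaches from about 350 to 850 mm from the base axis. Payload 8.1 kg.
Tool frame: the origin (TCP) lies at the very end of the fingers, on their centre line; the grasp point (between the pads) lies 19 mm behind it; z points along the fingers, y is the direction in which the jaws open and shut (so a half turn about z gives the same grasp; the last joint's range is limited). The gripper opens to 85 mm and grips with 20 to 120 N. Pads are 22 mm wide; open, the fingers measure 114 mm over their backs; the gripper's body (76 mm by 85 mm) begins 54 mm behind the grasp point. The pads swing forward as they close: fully open they stand 13 mm farther back than shut.
Start: joints at [-74.336, 7.471, 85.268, -0, 87.261, -4.893], TCP at [210.711, -561.789, 231.292] pointing down, gripper open.
Joint ranges: [-169.43, 169.43], [-51.17, 129.36], [1.28, 143.12], [-76.62, 256.62], [0, 156.53], [-152.29, 152.29]. Speed limits (degrees/s): [136.94, 136.94, 159.86, 180, 180, 180].

INTERFACE

Orientations are given as [roll, pitch, yaw] about the fixed x, y, z axes, in that order (R = Rz(yaw) Ry(pitch) Rx(roll)).
In Python, from bench import sensors, viewer, job gives the robot as it stands.
- The arm moves only by the shell command python3 -m pendant 'ROWS' [FORCE]. ROWS is JSON, one flat list of numbers, 5 for each row, row after row: the shift along the world's x, y, z in mm, then the turn about the world's z in rad, then the finger opening in mm, from 0 to 85.4. In form: [x, y, z, twist, hand, x, y, z, twist, hand, ...]. A call has 1 to 12 rows; each row shifts and turns the pose as measured when the row begins; what a row does not reach is not made up. A row lasts 1/12 s, in which the tool goes at most 41.7 mm and 7.16 degrees, less where a joint would pass 70% of its speed; a pose out of reach is approached as far as the arm can. A call with a gripper value outside its range is refused whole. The fingers move at their own pace and stop on an object; FORCE is the grip in N (left out, the last holds). Time passes only in rows, so rows that do not move let the fingers close. It gives the time, the measured TCP pose, the force and the opening at its end, in the units of the state.
- sensors.sense(): the state, without advancing time (a new reading comes with each control period).
- viewer.snapshot(name): name is "scene" or "top" or "wrist"; returns a dict with "frame" (400x640x3 uint8, blue, green, red), "z_map" (400x640 float32, mm along the optical axis (not along the pixel's ray), 0 where there is no reading), "fx", "fy", "cx", "cy" (pixels), "view" (4x4, takes a point from world to camera coordinates). Camera axes: x right, y down, z forward; pixel columns grow to the right and rows downward; lengths in mm; the calibration is good to about 2 mm. A picture is of the moment at which its call begins.
- job.hand_in(): hands the job in, once; it reports no verdict.
The state is a dict: "time": time; "joint_pos": joint angles; "qd": joint speeds; "joint_efforts": joint torques, N m; "tool_pos": TCP position; "tcp_rot": TCP orientation; "ft_force": force on the tool from outside, world axes, zero at the start; "wrist_torque": the same for the moment, N m; "finger_gap": finger opening in mm.
Only numpy, scipy, OpenCV 4.12 (cv2) and the standard library are available. Lean on these libraries where they do the work, as an engineer would, in place of code of your own. Each camera call takes 0.05 s, during which the arm holds its last target.

TASK

Lay out the core maker's kit around the walnut core box: put the left-hand steel corner clip flat in the blue bin and the right-hand one flat in the yellow bin, near the middle of the bin and thumbscrew up (seen from above with the long leg pointing away from you and the corner at its far end, a left-hand clip's short leg points left), and stand the green vent cutter upright on top of the core box, midway between its two brass inlays. Lay the wooden strickle bar flat on the bench behind the core box, on the side away from the robot, parallel to its back, centred on it and leaving a gap of about 3 cm, and lay the mallet on the bench half-way between the core box and the yellow bin, its handle parallel to the core box's short sides (either way round). Let go of everything and leave the tin and the wire brush where they are.

Things in the scene. Friction and masses are not known exactly. Their poses are not given: they have to be found in the camera images.
- clip_left_mid (a point): Left-hand steel corner clip lying flat, an L of bar 12 mm thick, 25 mm high: long leg 76 mm; the short leg at its +x end sticks out 34 mm towards +y. Dark thumbscrew (16 mm across, 8 high) on top at the corner. Any yaw. Point: middle of the long leg, 12.5 mm above its underside, where it is gripped across the 12 mm; x along the long leg to the corner, z up. 0.22 kg.
- clip_right_mid (a point): Right-hand steel corner clip lying flat, mirror image of the left-hand one, 12 mm thick, 25 mm high: long leg 76 mm; short leg at its +x end sticks out 34 mm towards -y. Dark thumbscrew (16 mm across, 8 high) on top at the corner. Any yaw. Point: middle of the long leg, 12.5 mm above its underside, where it is gripped across the 12 mm; x along the long leg to the corner, z up. 0.22 kg.
- cutter_mid (a point): Vent cutter, green enamel, round, standing upright: 75 mm high, foot 46 mm across and 8 mm high, straight barrel 34 mm across from 16 to 62 mm above its underside. This point is on its axis half-way up (37.5 mm above its underside), where it can be gripped; z up. About 0.25 kg.
- mallet_mid (a point): Stubby mallet lying flat, 131 mm long, 40 high: aluminium head 42x66x40 mm centred 46 mm to +x of this point, pale handle 25 mm thick, black butt 20x34x40 mm centred 54 mm to -x. Point: mid-length on the handle's axis, 20 mm above its underside; grip here across y. x to the head, z up. At the start x points away from the robot within 0.3 rad. About 0.38 kg.
- strickle_mid (a point): Strickle bar lying flat: pale wood with a dark steel edge strip, 28 mm wide (x), 140 mm long (y), 18 mm high at the wood, 21 mm at the strip. Point: its middle, 10 mm above its underside; grip here across x. z up. At the start its length points away from the robot within 0.3 rad. 0.14 kg.
- core_box: Walnut core box half, fixed: block 90 mm (x) by 140 mm (y), 45 mm high, flat top with two flush brass strips 48 mm either side of the middle in y. Origin: centre of its underside, on the bench. x points away from the robot within 0.12 rad; short sides run along x. A bin stands on each side, centre 280-300 mm off along y and 0-25 mm nearer the robot.
- bin_blue: Blue low open bin, fixed to the bench: 140 x 140 mm, 30 mm high, walls and floor 4 mm thick. Origin: centre of its underside, on the bench; sides along x and y. For the left-hand clip. It may stand on either side of the core box.
- bin_yellow: Yellow low open bin, otherwise the same: 140 x 140 mm, 30 mm high, walls and floor 4 mm thick. Origin: centre of its underside, on the bench; sides along x and y. For the right-hand clip. It stands on the other side of the core box from the blue one.
- tin_mid (a point): Bystander: pale round tin with a paper label, upright, 56 mm across and 70 mm high; this point is its centre. Leave it where it is.
- brush_mid (a point): Bystander: wire brush with a red back lying bristles down, 130 mm long, 24 mm wide, 33 mm high; this point is its centre. Leave it where it is.
Not all that is in view belongs to the job. What is shaped like the part that bears clip_left_mid but pink or purple is not meant.

How it is judged:
By the outcome, as a careful person would: the job done as asked, in the order asked, and still so for the second after the job is handed in, with the robot touching nothing.
It also fails if it takes over 112 s, if anything falls off the work surface, if the arm or the gripper's body presses on something with over 40 N, if the wrist force passes 120 N, or if a joint passes its speed limit or range.

## Working session

There is one attempt and no reset: what is moved stays moved. The work goes in short steps, Python scripts to look and compute and a shell command to move; the robot and the scene stay as the last step left them, time stands still between calls to the robot, and variables do not carry over. Pictures are saved under pics/ and viewed, and the job is handed in when it is done.

```bash
ls; mkdir -p pics; python3 - <<'E'
from bench import sensors, viewer, job
import cv2, numpy as np
print(sensors.sense())
for n in ("scene","top","wrist"):
    s=viewer.snapshot(n); cv2.imwrite(f"pics/{n}0.png",s["frame"]); np.savez(f"/tmp/{n}0.npz",**s)
    print(n,s["fx"],s["fy"],s["cx"],s["cy"],np.round(s["view"],3).tolist())
E
```

```text
pics
{'time': 0.0, 'joint_pos': array([-7.43354818e+01,  7.51532538e+00,  8.53318964e+01, -1.16694040e-04,
        8.72630974e+01, -4.89472925e+00]), 'qd': array([-0.07086332,  0.06031326, -0.00915664,  0.03286533,  0.00122978,
       -0.09327426]), 'joint_efforts': array([ 4.37448443e-04, -5.69396496e+01, -5.00555241e+01, -4.04028742e-04,
        1.45590454e-02, -6.20222158e-05]), 'tool_pos': array([ 210.55221325, -561.22405377,  230.21711057]), 'tcp_rot': array([-1.79890073e+02, -9.29687744e-03,  2.05592442e+01]), 'ft_force': array([0.51762531, 0.11101342, 0.32718483]), 'wrist_torque': array([-0.045087  , -0.00414494,  0.01508712]), 'finger_gap': 85.07601994817068}
scene 363.78446226138266 363.78446226138266 315.38552538640437 198.4972094724975 [[0.792, 0.61, -0.009, -352.78], [0.472, -0.621, -0.625, -229.454], [-0.387, 0.491, -0.78, 1179.592], [0.0, 0.0, 0.0, 1.0]]
top 462.1648324083115 462.1648324083115 321.71814815490796 202.08724233208937 [[0.057, -0.998, -0.004, -72.928], [-0.977, -0.055, -0.206, 516.166], [0.206, 0.016, -0.979, 1014.358], [0.0, 0.0, 0.0, 1.0]]
wrist 325.7095365431497 325.7095365431497 323.2507231842622 197.52636671161903 [[0.352, -0.936, -0.001, -600.235], [-0.899, -0.338, 0.278, -37.202], [-0.261, -0.097, -0.961, 378.665], [0.0, 0.0, 0.0, 1.0]]
```

View pics/top0.png

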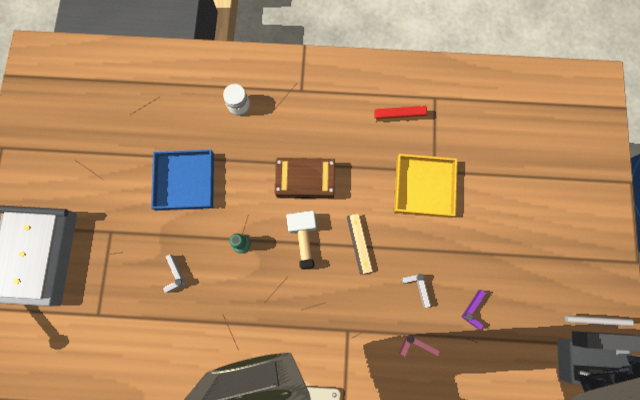

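View pics/scene0.png

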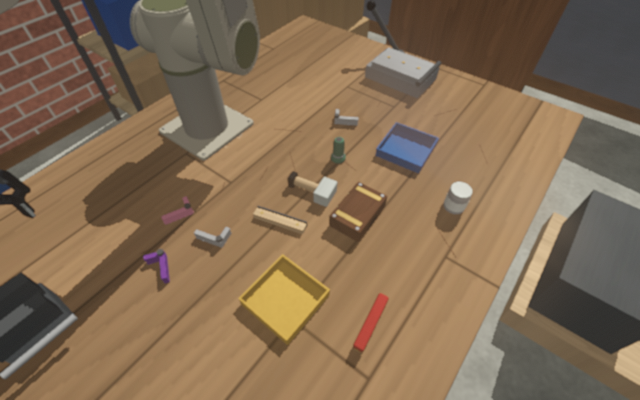

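View pics/wrist0.png

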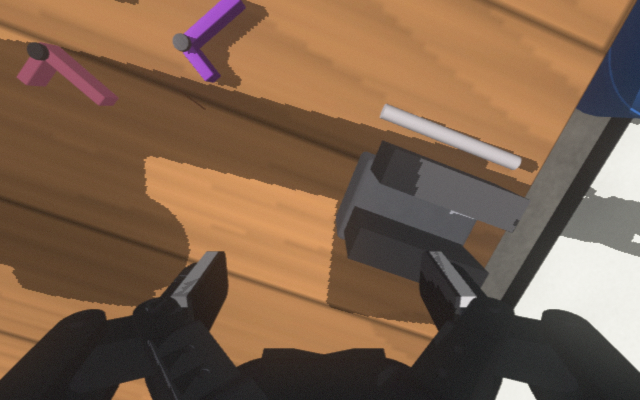

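```bash
cat > h.py <<'E'
import numpy as np, cv2
def load(n): return dict(np.load(f"/tmp/{n}.npz"))
def ray(s,uv,z):
    uv=np.atleast_2d(np.asarray(uv,float)); V=s["view"]; R=V[:3,:3]; t=V[:3,3]
    d=np.c_[(uv[:,0]-s["cx"])/s["fx"],(uv[:,1]-s["cy"])/s["fy"],np.ones(len(uv))]@R
    c=-R.T@t
    k=(z-c[2])/d[:,2]
    return c[:2]+d[:,:2]*k[:,None]
def proj(s,p):
    p=np.atleast_2d(np.asarray(p,float)); V=s["view"]; q=p@V[:3,:3].T+V[:3,3]
    return np.c_[q[:,0]/q[:,2]*s["fx"]+s["cx"],q[:,1]/q[:,2]*s["fy"]+s["cy"]]
def mask(s,lo,hi,box=None):
    m=cv2.inRange(cv2.cvtColor(s["frame"],cv2.COLOR_BGR2HSV),lo,hi)
    if box: 
        k=np.zeros_like(m); x0,y0,x1,y1=box; k[y0:y1,x0:x1]=1; m=m*k
    return m
def comps(m,amin=15):
    n,l,st,c=cv2.connectedComponentsWithStats(m)
    return [(l==i,st[i],c[i]) for i in np.argsort(-st[:,4]) if i and st[i,4]>=amin]
def rect_xy(s,m,z):
    v,u=np.nonzero(m); return cv2.minAreaRect(ray(s,np.c_[u,v],z).astype(np.float32))
def snap(n,name):
    from bench import viewer
    s=viewer.snapshot(n); np.savez(f"/tmp/{name}.npz",**s); cv2.imwrite(f"pics/{name}.png",s["frame"]); return s
E
python3 - <<'E'
from h import *
s=load("top0"); f=s["frame"]
a=cv2.resize(f[240:360,140:260],None,fx=4,fy=4,interpolation=cv2.INTER_CUBIC)[:480,:390]
b=cv2.resize(f[250:370,390:490],None,fx=4,fy=4,interpolation=cv2.INTER_CUBIC)
cv2.imwrite("pics/clips.png",np.hstack([a,b]))
cv2.imwrite("pics/mid.png",cv2.resize(f[145:275,220:395],None,fx=4,fy=4,interpolation=cv2.INTER_CUBIC))
E
```

```text
(no output)
```

View pics/clips.png

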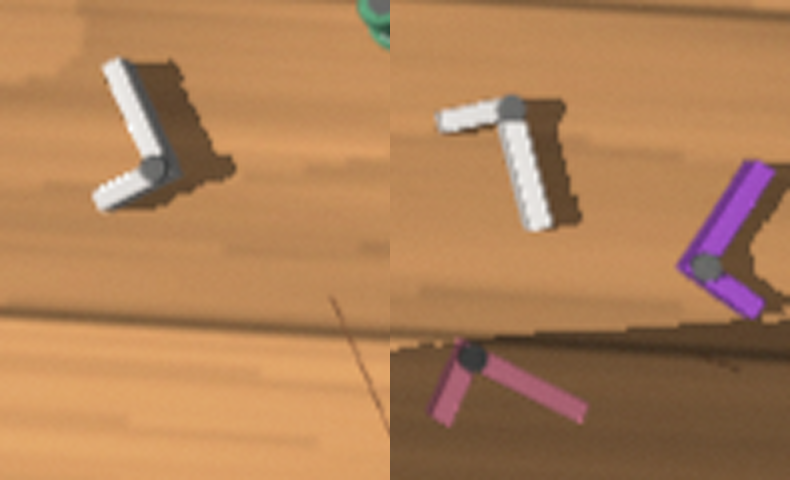

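View pics/mid.png

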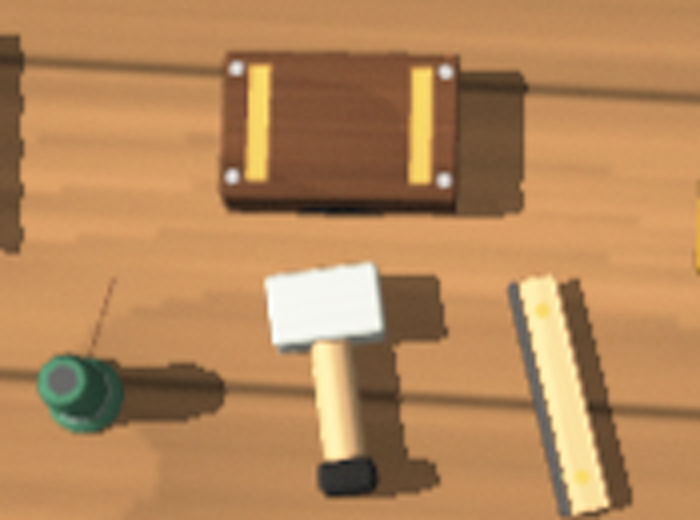

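Candidates for the left-hand clip in the top view are steel (420,290), steel (175,273), purple (475,310) and pink (415,347). With the leg pointing to its corner, (420,290) has its short leg to the left, so it is the left-hand clip. (175,273) is the right-hand one, and pink and purple are excluded. The crop confirms this.

```bash
python3 - <<'E'
from h import *
s=load("top0")
R1=lambda a:np.round(a,1)
for nm,box in (("L",(395,265,440,315)),("R",(155,245,195,300))):
    m=mask(s,(0,0,150),(180,60,255),box); c=comps(m,15)
    print(nm,[ (k[1].tolist(),R1(k[2])) for k in c])
    for k in c[:2]:
        r=rect_xy(s,k[0],25); print("  rect",R1(r[0]),R1(r[1]),R1(r[2]), R1(cv2.boxPoints(r)).tolist())
for nm,lo,hi,box,z in (("blue",(100,120,40),(125,255,255),(140,140,225,220),30),("yellow",(18,150,100),(35,255,255),(385,145,470,225),30),
  ("inlay",(18,110,120),(35,255,255),(270,150,340,205),45),("core",(0,60,30),(14,255,140),(270,150,345,200),45),
  ("head",(0,0,170),(180,45,255),(280,200,325,240),40),("butt",(0,0,0),(180,255,60),(295,250,320,275),40),
  ("strick",(15,60,200),(35,160,255),(343,210,378,275),18),("handle",(8,60,190),(30,160,255),(295,225,318,262),32),("cuttertop",(0,0,60),(180,80,150),(228,232,245,250),75),("green",(65,80,20),(95,255,255),(220,225,260,260),0)):
    m=mask(s,lo,hi,box); c=comps(m,12)
    for k in c[:3]:
        r=rect_xy(s,k[0],z); print(nm,k[1].tolist(),R1(k[2]),"ctr",R1(ray(s,k[2],z)),"rect",R1(r[0]),R1(r[1]),R1(r[2]))
E
```

```text
L [([417, 280, 13, 28, 196], array([423.1, 293.2])), ([401, 275, 17, 8, 86], array([409.1, 278.6]))]
  rect [ 326.6 -285.5] [62.6 16.2] 14.4 [[294.29998779296875, -285.3999938964844], [298.29998779296875, -301.20001220703125], [358.8999938964844, -285.6000061035156], [354.8999938964844, -269.8999938964844]]
  rect [ 358.  -253.9] [12.2 38.1] 15.6 [[347.0, -237.1999969482422], [357.20001220703125, -273.8999938964844], [368.8999938964844, -270.6000061035156], [358.70001220703125, -233.89999389648438]]
R [([166, 254, 14, 26, 130], array([172.4, 266.8])), ([163, 282, 14, 11, 78], array([169.4, 286.9]))]
  rect [353.7 292.7] [61.2 11.1] 30.9 [[324.5, 281.70001220703125], [330.29998779296875, 272.1000061035156], [382.79998779296875, 303.6000061035156], [377.0, 313.20001220703125]]
  rect [308.  293.7] [12.5 30.1] 30.2 [[295.0, 303.6000061035156], [310.20001220703125, 277.6000061035156], [321.0, 283.8999938964844], [305.79998779296875, 309.8999938964844]]
blue [152, 150, 61, 60, 3477] [182.4 179.7] ctr [[560.3 292.7]] rect [561.5 293.3] [143.7 142.9] 6.0
yellow [394, 154, 64, 64, 3664] [425
[... 681 characters left out ...]
, 64, 703] [360.7 236.7] ctr [[ 449.1 -139.1]] rect [ 438.9 -138.4] [148.6  80.8] 2.7
strick [343, 238, 9, 5, 26] [346.8 240.5] ctr [[ 438.4 -107. ]] rect [ 439.5 -107.3] [ 9.4 18.8] 3.3
strick [372, 238, 6, 7, 22] [374.5 241.7] ctr [[ 439.2 -171.9]] rect [ 440.6 -172.1] [15.5 10.2] 13.3
handle [295, 230, 14, 30, 294] [301.7 244.6] ctr [[421.   -2.6]] rect [ 4.207e+02 -1.000e-01] [69.  28.8] 11.2
cuttertop [232, 236, 8, 8, 51] [235.3 239.5] ctr [[419.  143.5]] rect [419.1 143.1] [15.7 15.8] 3.3
cuttertop [235, 247, 10, 3, 14] [240.1 248.6] ctr [[399.6 130.8]] rect [400.4 132.3] [ 4.4 20. ] 5.3
green [230, 234, 21, 19, 196] [240.2 242.7] ctr [[420.9 146. ]] rect [421.  148.4] [50.  40.1] 67.2
```

```bash
python3 -m pendant '[15,34.5,-8,-0.0135,50, 15,34.5,-8,-0.0135,50, 15,34.5,-8,-0.0135,50, 15,34.5,-8,-0.0135,50, 15,34.5,-8,-0.0135,50, 15,34.5,-8,-0.0135,50, 15,34.5,-8,-0.0135,50, 15,34.5,-8,-0.0135,50, 0,0,0,0,50]' 60
python3 - <<'E'
from h import *
from bench import sensors
s=snap("wrist","w1"); st=sensors.sense(); print(st["tool_pos"],st["tcp_rot"],st["time"])
print(proj(s,[[333,-284,25],[*st["tool_pos"][:2],0]]))
E
```

```text
time: 0.9
tool_pos: [329.6, -273.4, 158.7]
tcp_rot: [-179.6, 0.1, 13.7]
ft_force: [0.2, 1.1, 0.8]
finger_gap: 50.2
[ 329.08134089 -275.75062227  159.55378304] [-1.79724785e+02  1.39771225e-01  1.37232055e+01] 0.95
[[335.74350745 185.11542079]
 [325.5123099  180.59847989]]
```

View pics/w1.png

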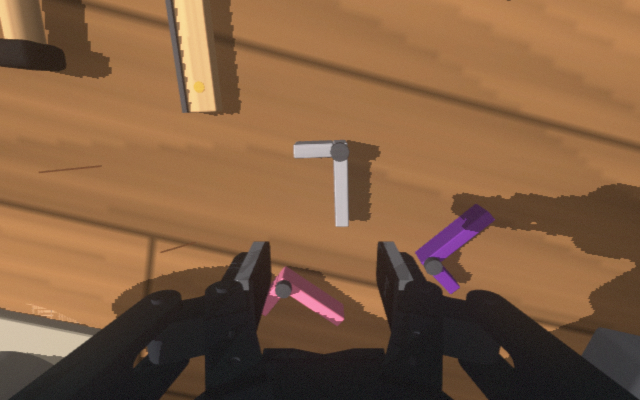

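The wrist view shows the steel clip at about (341,190): corner with thumbscrew at (339,151), short leg to the left, free end at (342,226). It is the left-hand clip, nearly aligned with the tool.

```bash
cat >> h.py <<'E'
def clip(s,box,sgn,lo=(0,0,110),hi=(180,60,255),z=25):
    """long leg from bright top mask; sgn +1 left; returns mid, yaw deg. Far end/outer edge from full L mask"""
    m=mask(s,lo,hi,box); k=comps(m,10)
    out=[]
    for q in k[:2]:
        r=rect_xy(s,q[0],z); p=cv2.boxPoints(r); e=[np.linalg.norm(p[1]-p[0]),np.linalg.norm(p[2]-p[1])]
        d=(p[1]-p[0]) if e[0]>e[1] else (p[2]-p[1])
        out.append((np.array(r[0]),d/np.linalg.norm(d),max(e),min(e),q[2],q[1]))
    return out
E
python3 - <<'E'
from h import *
s=load("w1")
f=s["frame"][130:240,280:380]; cv2.imwrite("pics/w1c.png",cv2.resize(f,None,fx=5,fy=5,interpolation=cv2.INTER_CUBIC))
for o in clip(s,(285,135,365,235),1,lo=(0,0,150)): print([np.round(x,1) for x in o], np.degrees(np.arctan2(o[1][1],o[1][0])))
# free end & edges
print(ray(s,[[341,226],[341.5,200],[339.5,151]],25)); print(ray(s,[[339.5,151]],33))
E
```

```text
[array([ 326.2, -289.9]), array([1. , 0.3], dtype=float32), np.float32(60.7), np.float32(11.6), array([340.4, 193.2]), array([333, 160,  15,  67, 864], dtype=int32)] 15.77416
[array([ 357.7, -257. ]), array([ 0.3, -1. ], dtype=float32), np.float32(32.3), np.float32(11.4), array([311.7, 150.3]), array([293, 143,  39,  15, 499], dtype=int32)] -74.2449
[[ 297.08963637 -298.07170534]
 [ 321.0419977  -292.31134999]
 [ 362.68134377 -279.72849802]]
[[ 363.70791631 -279.1211118 ]]
```

View pics/w1c.png

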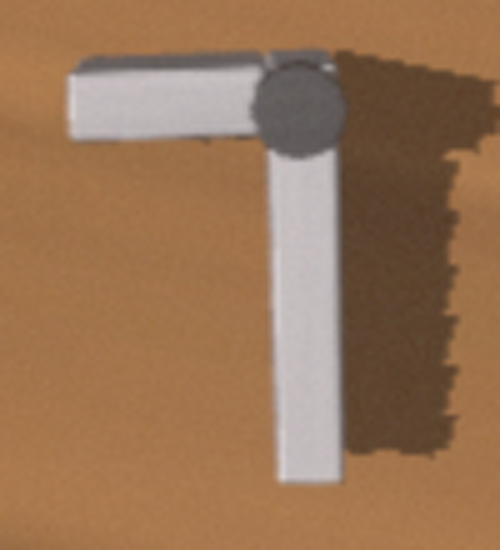

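```bash
python3 -m pendant '[1.5,-3.5,-30,0.012,50, 1.5,-3.5,-40,0.012,50, 1.4,-4,-40,0.012,50, 0,0,-30,0,50, 0,0,0,0,50]' 60; python3 -c "
from bench import sensors; s=sensors.sense(); print(s['tool_pos'],s['tcp_rot'])"
```

```text
time: 1.37
tool_pos: [335.8, -291.9, 20.4]
tcp_rot: [179.5, -0.1, 16.1]
ft_force: [-1.1, 0.9, -1.1]
finger_gap: 50.2
[ 335.80702536 -291.88723854   20.37992724] [ 1.79494455e+02 -1.49733465e-01  1.61290949e+01]
```

```bash
python3 -m pendant '[-2,5,-10,0,40, 0,0,-7,0,40, 0,0,0,0,40]' 60; python3 -m pendant '[0,0,0,0,0, 0,0,0,0,0, 0,0,0,0,0]' 60
```

```text
time: 1.62
tool_pos: [332.7, -289.0, 4.1]
tcp_rot: [179.6, -0.1, 16.0]
ft_force: [-0.1, -0.2, -0.2]
finger_gap: 40.1
time: 1.87
tool_pos: [334.4, -292.2, 8.1]
tcp_rot: [179.3, -0.2, 16.0]
ft_force: [0.5, 0.1, -1.6]
finger_gap: 10.2
```

```bash
python3 - <<'E'
from h import *
from bench import sensors
for i in range(3): 
    st=sensors.sense(); print(np.round(st["tool_pos"],1),np.round(st["tcp_rot"],1),np.round(st["ft_force"],1),st["finger_gap"],st["time"])
    s=snap("wrist","w2")
E
```

```text
[ 334.4 -292.2    8.1] [179.3  -0.2  16. ] [ 0.5  0.1 -1.6] 10.177595204376406 1.8667
[ 334.6 -292.4    8.3] [179.3  -0.2  16. ] [ 0.6  0.1 -1.7] 10.244258454829547 1.9167
[ 334.4 -292.1    8. ] [179.3  -0.2  16. ] [ 0.2  0.  -2.1] 10.259770902028986 1.9667
```

View pics/w2.png

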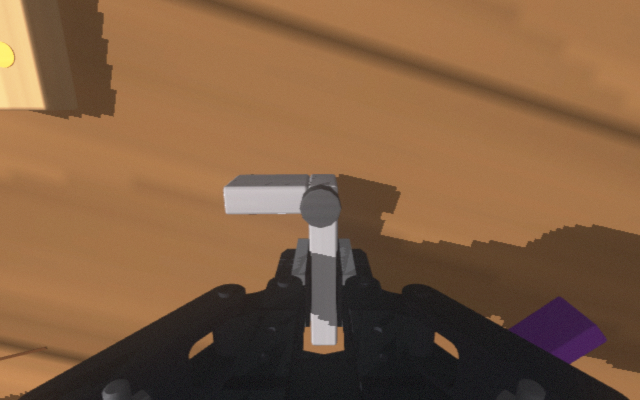

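```bash
python3 -m pendant '[0,0,38,0,0, 0,0,38,0,0, 10,20,30,0,0, 15.3,38.5,0,0,0, 15.3,38.5,0,0,0, 15.3,38.5,0,0,0, 15.3,38.5,0,0,0, 15.3,38.5,0,0,0, 15.3,38.5,0,0,0, 15.3,38.5,0,0,0, 15.3,38.5,0,0,0, 15.3,38.5,0,0,0]'
```

```text
time: 3.02
tool_pos: [479.4, 78.3, 122.6]
tcp_rot: [179.1, -0.6, 15.3]
ft_force: [1.3, -0.7, -2.6]
finger_gap: 10.2
```

```bash
python3 -m pendant '[15.5,38.5,0,0,0, 15.5,38.5,0,0,0, 15.5,38.5,0,0,0, 15.5,38.5,0,0,0, 15.5,38.5,0,0,0, 0,0,0,0,0, 0,0,0,0,0]'
python3 - <<'E'
from h import *
from bench import sensors
s=snap("wrist","w3"); s2=snap("top","t3"); st=sensors.sense(); print(np.round(st["tool_pos"],1),np.round(st["tcp_rot"],1),np.round(st["ft_force"],1),st["finger_gap"],st["time"])
E
```

```text
time: 3.6
tool_pos: [554.2, 280.7, 120.2]
tcp_rot: [179.2, -0.6, 15.8]
ft_force: [1.1, -1.0, -2.1]
finger_gap: 10.3
[553.9 279.4 120.5] [179.2  -0.6  15.7] [ 0.2  0.3 -3.1] 10.436436898097522 3.7
```

View pics/w3.png

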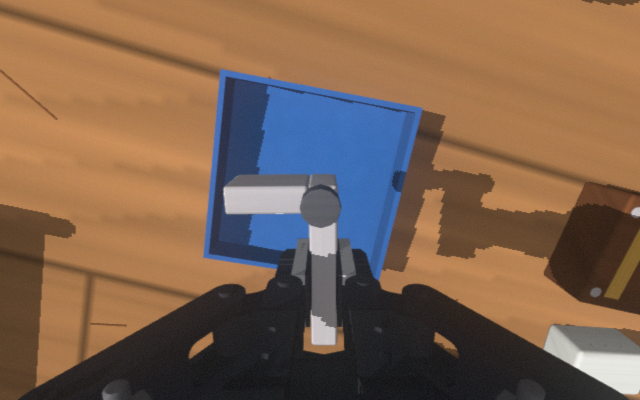

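```bash
python3 - <<'E'
from h import *
s=load("w3"); print(ray(s,[[223,72],[420,108],[205,257],[312.5,182.5]],30))
E
```

```text
[[623.88605432 367.95991126]
 [638.25686844 232.13172696]
 [486.60463814 355.12934138]
 [566.82506731 290.06652367]]
```

```bash
python3 -m pendant '[4,2,-34,0,0, 4,2,-34,0,0, 2,0,-26,0,0, 0,0,-6,0,0, 0,0,0,0,0]'; python3 -m pendant '[0,0,-3,0,0, 0,0,0,0,0]'
```

```text
time: 4.12
tool_pos: [565.9, 278.2, 23.0]
tcp_rot: [179.2, -1.0, 15.4]
ft_force: [0.4, 0.5, -1.0]
finger_gap: 10.4
time: 4.28
tool_pos: [566.0, 276.5, 21.6]
tcp_rot: [179.2, -1.0, 15.3]
ft_force: [-0.6, 0.4, -2.5]
finger_gap: 10.2
```

```bash
python3 -m pendant '[0,7,-7,0,0, 0,2,-3,0,0]'; python3 -m pendant '[0,0,-3,0,0, 0,0,0,0,0]'
```

```text
time: 4.45
tool_pos: [568.7, 286.0, 15.5]
tcp_rot: [179.2, -1.4, 15.2]
ft_force: [0.9, 0.2, -1.6]
finger_gap: 10.2
time: 4.62
tool_pos: [569.8, 287.5, 13.9]
tcp_rot: [179.2, -1.5, 15.3]
ft_force: [0.2, 0.1, -1.6]
finger_gap: 10.5
```

```bash
python3 -m pendant '[-1,-1,-4,0,0, 0,0,0,0,0]'; python3 -m pendant '[0,0,-4,0,0, 0,0,0,0,0]'
```

```text
time: 4.78
tool_pos: [570.7, 287.8, 12.4]
tcp_rot: [179.3, -1.8, 15.3]
ft_force: [0.2, -0.3, -2.6]
finger_gap: 10.8
time: 4.95
tool_pos: [572.3, 288.4, 12.4]
tcp_rot: [179.3, -2.0, 15.4]
ft_force: [-0.1, 0.6, -1.9]
finger_gap: 10.3
```

```bash
python3 -m pendant '[-4,-2,-5,0,0, -3,0,-5,0,0]'; python3 -c "
from bench import sensors; s=sensors.sense(); print(s['joint_pos'],s['qd'])"
```

```text
time: 5.12
tool_pos: [572.6, 288.4, 11.1]
tcp_rot: [179.3, -2.8, 15.4]
ft_force: [-15.1, -17.9, 46.3]
finger_gap: 10.4
[22.76260165 22.74710042 91.45826445 -1.20331137 63.07576005 97.93926194] [ 0.85974551 -2.56302832  3.51069382 -1.59504636 -4.41510621  1.66899127]
```

```bash
python3 -m pendant '[0,0,2,0,30, 0,0,2,0,30]'; python3 -m pendant '[0,0,20,0,30, 0,0,38,0,30, 0,0,38,0,30, 0,0,38,0,30]';python3 - <<'E'
from h import *
from bench import sensors
s=snap("wrist","w4"); st=sensors.sense(); print(np.round(st["tool_pos"],1),np.round(st["tcp_rot"],1),np.round(st["ft_force"],1),st["finger_gap"],st["time"])
E
```

```text
time: 5.28
tool_pos: [574.3, 288.5, 17.4]
tcp_rot: [179.3, -3.1, 15.4]
ft_force: [-0.1, -0.1, -0.4]
finger_gap: 29.8
time: 5.62
tool_pos: [565.2, 284.7, 141.1]
tcp_rot: [179.1, -1.9, 15.4]
ft_force: [0.8, 0.7, -0.3]
finger_gap: 29.9
[569.6 286.6 151.5] [179.2  -2.6  15.4] [3.6 1.3 7.4] 30.034370930415648 5.6667
```

View pics/w4.png

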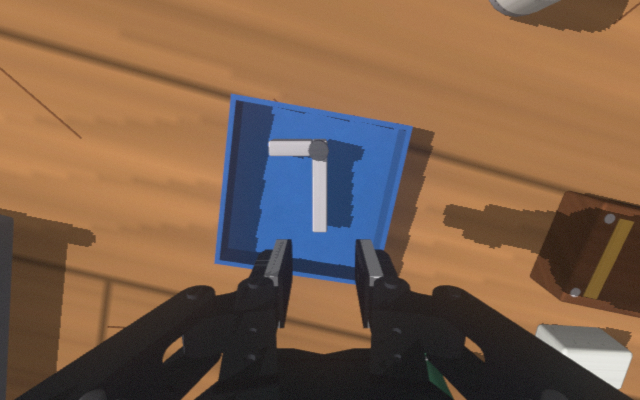

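```bash
python3 -m pendant '[-38,0,0,0.045,50, -38,0,0,0.045,50, -38,0,0,0.045,50, -38,0,0,0.045,50, -38,0,0,0.045,50, -33,0,0,0.04,50]';python3 - <<'E'
from h import *
from bench import sensors
s=snap("wrist","w5"); st=sensors.sense(); print(np.round(st["tool_pos"],1),np.round(st["tcp_rot"],1),np.round(st["ft_force"],1),st["finger_gap"],st["time"])
E
```

```text
time: 6.17
tool_pos: [347.4, 286.4, 151.4]
tcp_rot: [179.3, -3.2, 30.8]
ft_force: [0.1, 0.9, 0.5]
finger_gap: 49.7
[341.8 285.8 149.6] [179.4  -2.8  31.1] [-0.3  2.5 -1.8] 49.83936330742542 6.2167
```

View pics/w5.png

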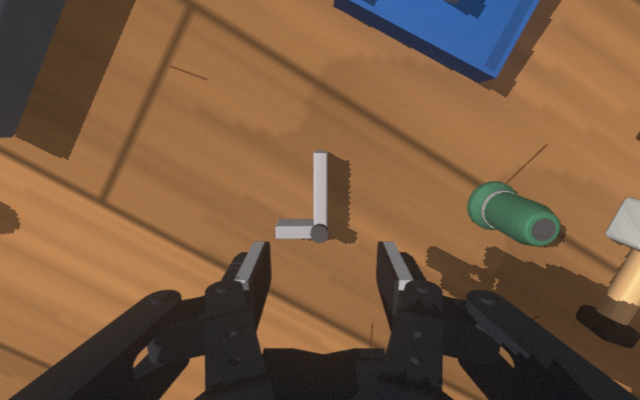

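```bash
python3 - <<'E'
from h import *
s=load("w5")
for o in clip(s,(265,140,345,250),1,lo=(0,0,130)): print([np.round(x,1) for x in o], np.degrees(np.arctan2(o[1][1],o[1][0])))
print(ray(s,[[320.5,152]],25))
E
```

```text
[array([352.7, 290.4]), array([0.9, 0.5], dtype=float32), np.float32(63.6), np.float32(11.4), array([319.6, 187.8]), array([313, 151,  14,  74, 981], dtype=int32)] 30.567526
[array([307.3, 290.2]), array([ 0.5, -0.9], dtype=float32), np.float32(32.4), np.float32(12.0), array([292.6, 231.9]), array([275, 225,  38,  14, 467], dtype=int32)] -61.10466
[[379.77490827 305.50081959]]
```

```bash
python3 -m pendant '[3,1,-36,0,45, 3,1,-38,0,45, 0,0,-38,0,45, 0,0,-20,0,45]'; python3 -c "
from bench import sensors; s=sensors.sense(); print(s['tool_pos'],s['qd'])"
```

```text
time: 6.55
tool_pos: [348.5, 291.8, 19.9]
tcp_rot: [179.5, -4.0, 31.4]
ft_force: [-0.3, -0.5, -0.7]
finger_gap: 44.7
[348.4586833  291.80550328  19.91456987] [  0.35673172  23.34533598   5.74381966  -0.20032152 -31.95015184
   0.4988105 ]
```

```bash
python3 -m pendant '[-1,-3,-13,0,40, 0,-1,-8,0,10]' 60; python3 - <<'E'
from h import *
from bench import sensors
s=snap("wrist","w6"); st=sensors.sense(); print(np.round(st["tool_pos"],1),np.round(st["tcp_rot"],1),np.round(st["ft_force"],1),st["finger_gap"],st["time"])
E
```

```text
time: 6.72
tool_pos: [349.0, 290.2, -0.9]
tcp_rot: [179.6, -4.3, 31.4]
ft_force: [-50.5, -10.1, 137.8]
finger_gap: 30.2
[3.511e+02 2.914e+02 3.000e-01] [179.6  -4.5  31.4] [-1.1  4.1 17.8] 22.163584578035792 6.7667
```

```bash
python3 -m pendant '[0,-2,3,0,0, 0,0,0,0,0, 0,0,0,0,0]' 60; python3 - <<'E'
from h import *
from bench import sensors
s=snap("wrist","w6"); st=sensors.sense(); print(np.round(st["tool_pos"],1),np.round(st["tcp_rot"],1),np.round(st["ft_force"],1),st["finger_gap"],st["time"])
E
```

```text
time: 7.02
tool_pos: [353.9, 291.5, 5.4]
tcp_rot: [179.6, -4.9, 31.4]
ft_force: [-0.4, -1.1, -2.9]
finger_gap: 10.6
[353.7 291.4   5.3] [179.6  -4.9  31.4] [ 0.1  0.4 -2.5] 10.62283260772272 7.0667
```

View pics/w6.png

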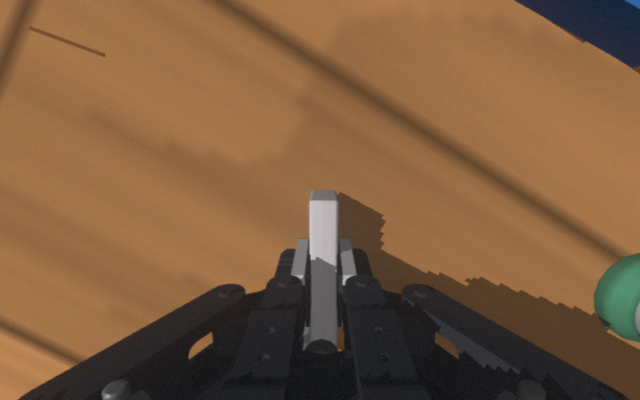

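```bash
python3 -m pendant '[0,0,38,0,0, 0,0,38,0,0, 8,0,36,0,0, 25,-20,20,0,0, 25,-33,0,0,0, 20,-36,0,0,0, 15,-38,0,0,0, 15,-38,0,0,0, 15,-38,0,0,0, 15,-38,0,0,0, 15,-38,0,0,0, 15,-38,0,0,0]'
```

```text
time: 8.07
tool_pos: [511.0, -34.9, 130.3]
tcp_rot: [179.8, -3.7, 32.1]
ft_force: [0.4, 0.7, -1.4]
finger_gap: 10.5
```

```bash
python3 -c "
from bench import sensors; s=sensors.sense(); print(s['tool_pos'],s['qd'],s['joint_pos'])"
```

```text
[510.9806753  -34.89944859 130.28218015] [-51.55750999  34.44393153 -30.62762974   3.08368519  -1.15981239
 -51.93075083] [-11.37237294  -5.08227269 108.83740472   2.51433164  73.48504808
  45.83759685]
```

```bash
python3 -m pendant '[12.5,-38,0,0,0, 12.5,-38,0,0,0, 12.5,-38,0,0,0, 12.5,-38,0,0,0, 12.5,-38,0,0,0, 9,-30,0,0,0, 4,-16,0,0,0]'; python3 - <<'E'
from h import *
from bench import sensors
for i in range(2): s=snap("wrist","w7"); st=sensors.sense(); print(np.round(st["tool_pos"],1),np.round(st["tcp_rot"],1),np.round(st["ft_force"],1),st["finger_gap"],st["time"])
E
```

```text
time: 8.65
tool_pos: [582.6, -286.4, 119.3]
tcp_rot: [-179.5, -3.2, 31.8]
ft_force: [-0.2, 0.1, -2.1]
finger_gap: 10.5
[ 582.2 -288.5  118.9] [-179.6   -3.2   31.7] [-3.4  0.  -2.3] 10.565608356766724 8.7
[ 582.  -285.9  118.9] [-179.5   -3.2   31.7] [-0.5 -0.4 -2.2] 10.720165159110866 8.75
```

View pics/w7.png

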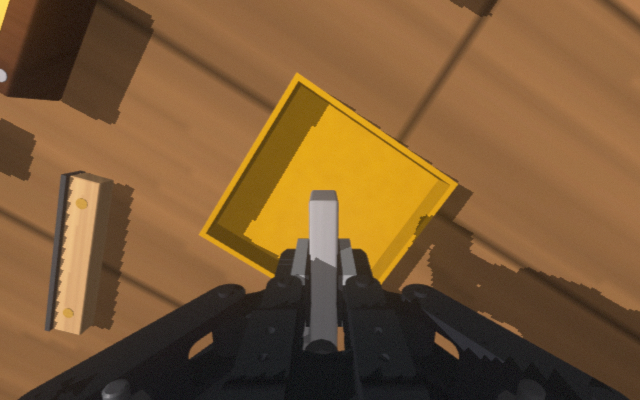

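```bash
python3 - <<'E'
from h import *
s=load("w7"); p=ray(s,[[297,73],[457.5,184],[200,236]],30); print(p,(p[1]+p[2])/2)
E
```

```text
[[ 653.23865389 -223.66937374]
 [ 649.1355911  -363.12658419]
 [ 513.03123004 -220.60011415]] [ 581.08341057 -291.86334917]
```

```bash
python3 -m pendant '[3,-3,-30,0,0, 3,-3,-30,0,0, 0,0,-22,0,0, 0,0,-8,0,0]'; python3 - <<'E'
from h import *
from bench import sensors
for i in range(2): s=snap("wrist","w8"); st=sensors.sense(); print(np.round(st["tool_pos"],1),np.round(st["tcp_rot"],1),np.round(st["ft_force"],1),st["finger_gap"],st["time"])
E
```

```text
time: 9.08
tool_pos: [588.0, -291.2, 26.0]
tcp_rot: [-179.5, -3.3, 31.6]
ft_force: [-1.6, 0.1, -3.6]
finger_gap: 11.1
[ 587.2 -290.5   25. ] [-179.4   -3.2   31.6] [-2.6  1.4 -3.9] 10.87776129476209 9.1333
[ 588.1 -291.1   27.3] [-179.5   -3.3   31.6] [ 0.   0.5 -1.8] 10.710689101682128 9.1833
```

```bash
python3 -m pendant '[0,0,-6,0,0, 0,0,-5,0,0]';python3 -m pendant '[0,0,-3,0,0]';python3 -m pendant '[0,0,-3,0,0]'
```

```text
time: 9.35
tool_pos: [589.8, -291.0, 19.0]
tcp_rot: [-179.7, -3.4, 31.7]
ft_force: [0.4, -0.2, -2.6]
finger_gap: 10.7
time: 9.43
tool_pos: [590.6, -291.0, 16.9]
tcp_rot: [-179.8, -3.4, 31.7]
ft_force: [-0.2, -0.4, -2.6]
finger_gap: 10.5
time: 9.52
tool_pos: [591.3, -291.2, 14.8]
tcp_rot: [-179.9, -3.4, 31.8]
ft_force: [-0.1, 0.0, -2.5]
finger_gap: 10.8
```

```bash
python3 -m pendant '[-1,0,-2.5,0,0]';python3 -m pendant '[-1,0,-2.5,0,0]'
```

```text
time: 9.6
tool_pos: [591.0, -291.4, 13.1]
tcp_rot: [-180.0, -3.5, 31.8]
ft_force: [0.3, 0.5, -1.2]
finger_gap: 10.2
time: 9.68
tool_pos: [590.5, -291.7, 11.3]
tcp_rot: [180.0, -3.5, 31.8]
ft_force: [-0.6, -0.1, -2.4]
finger_gap: 10.6
```

```bash
python3 -m pendant '[-1,0,-2,0,0]'; python3 -m pendant '[-1,0,0,0,30, 0,0,3,0,30]'; python3 -m pendant '[0,0,20,0,30, 0,0,38,0,40, 0,0,38,0,50, 0,0,20,0,60]'; python3 - <<'E'
from h import *
from bench import sensors
s=snap("wrist","w9"); st=sensors.sense(); print(np.round(st["tool_pos"],1),np.round(st["tcp_rot"],1),np.round(st["ft_force"],1),st["finger_gap"],st["time"])
E
```

```text
time: 9.77
tool_pos: [589.8, -291.9, 9.6]
tcp_rot: [179.9, -3.6, 31.8]
ft_force: [0.1, 0.5, -2.6]
finger_gap: 10.5
time: 9.93
tool_pos: [588.3, -291.9, 12.4]
tcp_rot: [179.9, -3.5, 31.8]
ft_force: [0.1, 0.0, -0.2]
finger_gap: 29.8
time: 10.27
tool_pos: [583.4, -289.3, 126.6]
tcp_rot: [-179.5, -3.2, 31.7]
ft_force: [-0.0, -0.5, 0.4]
finger_gap: 59.6
[ 585.3 -290.5  131. ] [-179.8   -3.4   31.7] [ 1.7 -1.7  3.9] 59.83104988656951 10.3167
```

View pics/w9.png

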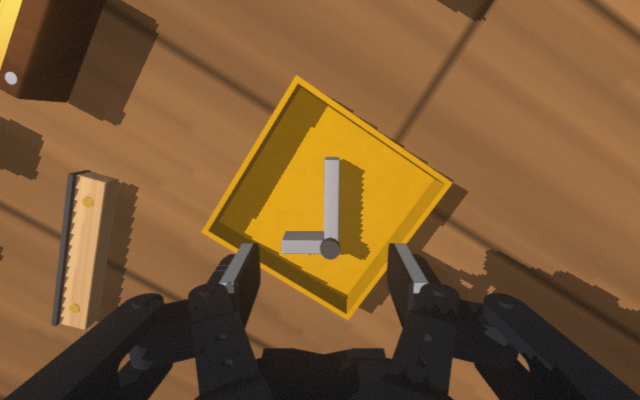

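```bash
python3 -m pendant '[-14,37,6,-0.02,75, -14,37,6,-0.02,75, -14,37,6,-0.02,75, -14,37,6,-0.02,75, -14,37,6,-0.02,75, -14,37,6,-0.02,75, -14,37,6,-0.02,75, -14,37,6,-0.02,75, -14,37,0,-0.02,75, -14,37,0,-0.02,75, -14,30,0,-0.02,75, -6,15,0,0,75]'; python3 - <<'E'
from h import *
from bench import sensors
for i in range(2): s=snap("wrist","w10"); st=sensors.sense(); print(np.round(st["tool_pos"],1),np.round(st["tcp_rot"],1),np.round(st["ft_force"],1),st["finger_gap"],st["time"])
E
```

```text
time: 11.32
tool_pos: [420.8, 133.1, 189.9]
tcp_rot: [179.7, -4.5, 17.9]
ft_force: [0.1, -0.5, -0.3]
finger_gap: 74.8
[420.5 134.5 190.1] [179.7  -4.5  18. ] [-0.2  1.9  0. ] 75.07686245796857 11.3667
[421.5 132.7 190. ] [179.6  -4.5  18.1] [ 0.4 -0.4  0.2] 75.1923828085392 11.4167
```

View pics/w10.png

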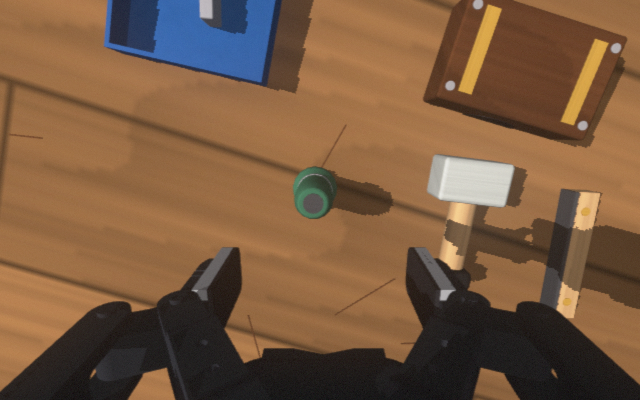

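The wrist view shows the green cutter with its grey top disc at about (314,203), the core box at upper right and the mallet head at (470,180).

```bash
python3 - <<'E'
from h import *
s=load("w10")
m=mask(s,(0,0,40),(180,90,140),(298,185,332,218)); k=comps(m)[0]; print(k[1],k[2],ray(s,k[2],75))
m=mask(s,(65,80,20),(95,255,255),(280,160,345,225)); k=comps(m)[0]; print(k[1],k[2],ray(s,k[2],37))
for lo in ((18,110,120),):
  c=comps(mask(s,lo,(35,255,255),(440,0,630,140)),40)
  P=[]
  for k in c[:2]:
    r=rect_xy(s,k[0],45); print(k[1],np.round(r[0],1),np.round(r[1],1),r[2]); P.append(np.array(r[0]))
  print((P[0]+P[1])/2, P[0]-P[1])
E
```

```text
[298 185  34  33 848] [315.34669811 199.95636792] [[420.94103798 139.85703982]]
[294 168  34  50 556] [307.32733813 194.51079137] [[415.64875959 146.84145705]]
[ 458    5   43   89 1299] [580.1  46.4] [70.3 12.5] 2.2396435737609863
[ 561   39   47   86 1231] [583.9 -49.9] [70.2 12.7] 2.1503076553344727
[582.00415039  -1.72396469] [-3.88293457 96.25933075]
```

```bash
python3 - <<'E'
from h import *
s=load("w10"); f=s["frame"]
print(ray(s,[[314,204]],75))
g=cv2.cvtColor(f,cv2.COLOR_BGR2HSV)[185:222,295:335]
cv2.imwrite("pics/w10c.png",cv2.resize(f[155:230,280:400],None,fx=5,fy=5))
m=((g[...,1]<60)).astype(np.uint8)
for k in comps(m): print(k[1],k[2]+[295,185],ray(s,k[2]+[295,185],75))
E
```

```text
[[417.33253287 139.87770494]]
[  8   8  21  21 335] [312.74029851 203.24477612] [[417.62312787 141.06499342]]
[24  0 16 10 68] [328.20588235 188.14705882] [[433.62877793 132.82672254]]
[32 10  8  4 17] [330.05882353 196.47058824] [[427.47468671 129.20092189]]
```

View pics/w10c.png

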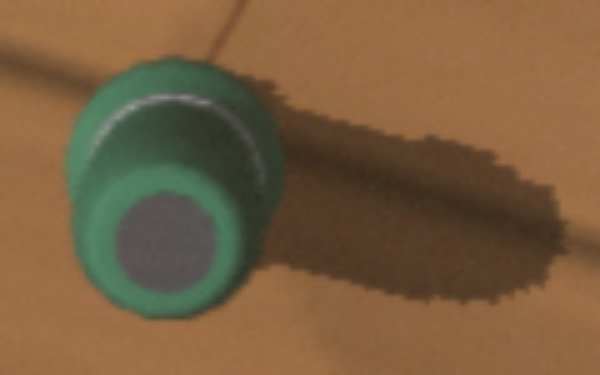

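```bash
python3 -m pendant '[-2,4,-34,0,75, -2,4,-36,0,75, 0,1,-36,0,75, 0,0,-20,0,75]'; python3 - <<'E'
from h import *
from bench import sensors
s=snap("wrist","w11"); st=sensors.sense(); print(np.round(st["tool_pos"],1),np.round(st["tcp_rot"],1),np.round(st["ft_force"],1),st["finger_gap"],st["time"])
E
```

```text
time: 11.75
tool_pos: [424.9, 142.3, 70.4]
tcp_rot: [179.4, -5.7, 18.3]
ft_force: [0.3, 0.5, -0.1]
finger_gap: 74.9
[422.9 141.6  67.3] [179.4  -5.5  18.2] [-2.  -0.7 -2.9] 75.45096519641098 11.8
```

```bash
python3 -m pendant '[-4,0,-22,0,75, -3,0,-14,0,75, -2,0,-8,0,75]' 60; python3 - <<'E'
from h import *
from bench import sensors
s=snap("wrist","w11"); st=sensors.sense(); print(np.round(st["tool_pos"],1),np.round(st["tcp_rot"],1),np.round(st["ft_force"],1),st["finger_gap"],st["time"])
E
```

```text
time: 12.05
tool_pos: [416.4, 139.6, 24.1]
tcp_rot: [179.4, -5.6, 18.1]
ft_force: [-1.0, -0.2, 1.1]
finger_gap: 74.8
[414.9 139.3  22.6] [179.4  -5.4  18.1] [-1.2  0.3 -2. ] 74.77258370424782 12.1
```

View pics/w11.png

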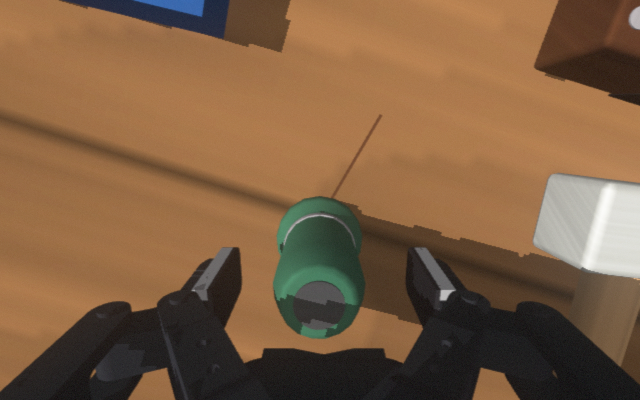

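```bash
python3 -m pendant '[2,1,-1,0,25, 1,1,0,0,25, 0,0,0,0,25, 0,0,0,0,25]' 50; python3 - <<'E'
from h import *
from bench import sensors
s=snap("wrist","w12"); st=sensors.sense(); print(np.round(st["tool_pos"],1),np.round(st["tcp_rot"],1),np.round(st["ft_force"],1),st["finger_gap"],st["time"])
E
```

```text
time: 12.43
tool_pos: [421.5, 141.0, 25.5]
tcp_rot: [179.3, -5.7, 18.1]
ft_force: [0.5, -0.3, -2.9]
finger_gap: 33.0
[421.7 141.   25.6] [179.3  -5.7  18.1] [-0.1 -0.2 -2.9] 32.52027172876111 12.4833
```

View pics/w12.png

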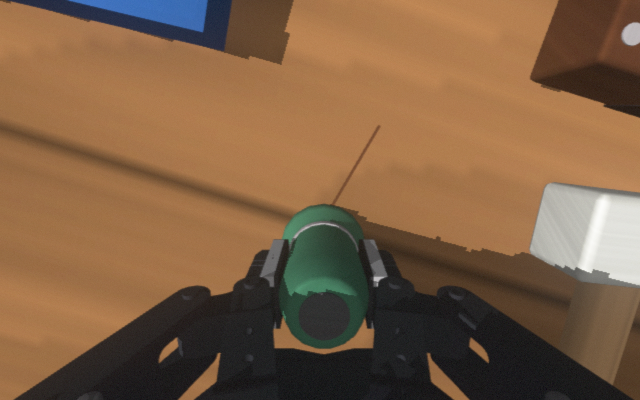

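```bash
python3 - <<'E'
from h import *
s=load("w12"); print(ray(s,[[323.5,316]],76), proj(s,[[418,142,75]]))
E
python3 -m pendant '[0,0,30,0,25, 0,0,38,0,25, 0,0,38,0,25, 10,-10,20,0,25]' 
```

```text
[[418.96264978 139.63878724]] [[315.85000707 314.94499495]]
time: 12.82
tool_pos: [423.5, 130.2, 149.4]
tcp_rot: [179.4, -4.8, 18.2]
ft_force: [1.0, -0.8, -3.0]
finger_gap: 32.8
```

```bash
python3 -m pendant '[26,-20,0,0,25, 26,-20,0,0,25, 26,-20,0,0,25, 26,-20,0,0,25, 26,-20,0,0,25, 18,-16,0,0,25, 6,-8,-5,0,25]'; python3 - <<'E'
from h import *
from bench import sensors
for i in range(2): s=snap("wrist","w13"); st=sensors.sense(); print(np.round(st["tool_pos"],1),np.round(st["tcp_rot"],1),np.round(st["ft_force"],1),st["finger_gap"],st["time"])
c=comps(mask(s,(18,110,120),(35,255,255),(100,30,600,300)),40)
P=[]
for k in c[:2]:
    r=rect_xy(s,k[0],45); print(k[1],np.round(r[0],1),np.round(r[1],1),r[2]); P.append(np.array(r[0]))
print((P[0]+P[1])/2, P[0]-P[1])
E
```

```text
time: 13.4
tool_pos: [590.1, 1.1, 158.1]
tcp_rot: [179.1, -6.0, 18.5]
ft_force: [0.1, 0.4, -3.0]
finger_gap: 32.8
[5.892e+02 3.000e-01 1.562e+02] [179.1  -5.9  18.5] [-2.3 -1.7 -3.5] 32.92397532998297 13.45
[587.5   1.9 155.7] [179.2  -5.8  18.5] [-0.   0.2 -3.8] 32.515349334398636 13.5
[ 513  206   87   94 4128] [ 614.  -205.9] [82.9 70. ] 17.938661575317383
[ 245  157   35   85 1270] [579.4  46.8] [70.2 12.3] 2.3080949783325195
[596.68826294 -79.52863312] [  34.60565186 -252.69248962]
```

View pics/w13.png

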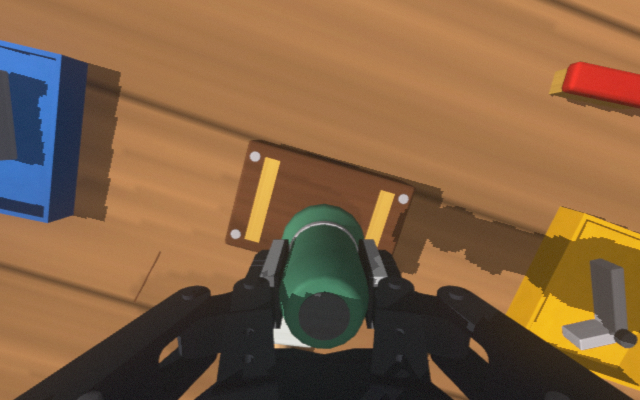

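```bash
python3 -m pendant '[-1.5,0,-28,0,25, -1.5,-1,-26,0,25, -1,0,-14,0,25]'; python3 - <<'E'
from h import *
from bench import sensors
for i in range(2): s=snap("wrist","w14"); st=sensors.sense(); print(np.round(st["tool_pos"],1),np.round(st["tcp_rot"],1),np.round(st["ft_force"],1),st["finger_gap"],st["time"])
E
```

```text
time: 13.75
tool_pos: [584.8, 2.0, 90.4]
tcp_rot: [179.1, -6.1, 18.5]
ft_force: [0.1, 1.0, -2.9]
finger_gap: 32.9
[582.4   2.5  87.3] [179.2  -5.9  18.5] [-2.2  0.5 -6.9] 33.156630871745506 13.8
[582.8   2.5  89. ] [179.2  -5.9  18.5] [-0.3  0.5 -2.1] 32.84657353363814 13.85
```

View pics/w14.png

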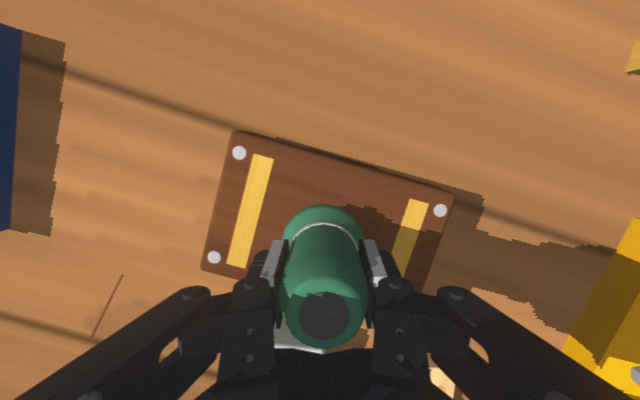

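```bash
python3 -m pendant '[1,-1,-7,0,25, 0,-1,-5,0,25]';python3 -m pendant '[0,0,-3,0,25]'; python3 -c "
from bench import sensors,viewer; viewer.snapshot('wrist'); s=sensors.sense(); print(s['tool_pos'],s['ft_force'])"
```

```text
time: 14.02
tool_pos: [584.2, 1.7, 78.7]
tcp_rot: [179.2, -6.0, 18.6]
ft_force: [0.3, 0.0, -3.5]
finger_gap: 32.5
time: 14.1
tool_pos: [584.5, 2.0, 76.2]
tcp_rot: [179.2, -6.0, 18.6]
ft_force: [0.0, -0.1, -2.0]
finger_gap: 32.7
[584.12738399   2.04626868  75.62448488] [-0.48091086  0.58194241 -2.40995151]
```

```bash
python3 -m pendant '[0,-2,-2.5,0,25]';python3 -m pendant '[0,-2,-2,0,25]';python3 -m pendant '[0,-1,-2,0,25]'
```

```text
time: 14.23
tool_pos: [584.8, 0.3, 74.1]
tcp_rot: [179.2, -6.1, 18.6]
ft_force: [0.2, 0.3, -2.2]
finger_gap: 32.5
time: 14.32
tool_pos: [585.2, -1.7, 72.5]
tcp_rot: [179.1, -6.1, 18.7]
ft_force: [-0.3, -0.4, -3.4]
finger_gap: 32.8
time: 14.4
tool_pos: [585.7, -3.0, 71.0]
tcp_rot: [179.1, -6.2, 18.7]
ft_force: [-0.2, -0.2, -2.1]
finger_gap: 32.8
```

```bash
python3 -m pendant '[-1,3,-2,0,25]';python3 -m pendant '[-1,1.5,-2,0,25]'
```

```text
time: 14.48
tool_pos: [586.0, -1.4, 70.2]
tcp_rot: [179.0, -6.3, 18.6]
ft_force: [-1.7, -8.8, 10.4]
finger_gap: 32.6
time: 14.57
tool_pos: [586.3, -1.1, 70.1]
tcp_rot: [178.8, -6.4, 18.6]
ft_force: [-8.5, -4.8, 15.8]
finger_gap: 32.9
```

```bash
python3 -m pendant '[-3,2.5,3,0,25]';python3 -m pendant '[-2,0.5,-2,0,25]';python3 -m pendant '[-1,0,-2,0,25]'
```

```text
time: 14.65
tool_pos: [583.6, 0.8, 73.4]
tcp_rot: [178.8, -6.4, 18.6]
ft_force: [-0.1, 0.8, -2.3]
finger_gap: 32.6
time: 14.73
tool_pos: [582.6, 1.5, 72.9]
tcp_rot: [178.7, -6.6, 18.6]
ft_force: [0.1, -0.1, -1.4]
finger_gap: 32.9
time: 14.82
tool_pos: [581.4, 1.7, 70.9]
tcp_rot: [178.7, -6.6, 18.6]
ft_force: [-0.2, -0.0, -2.6]
finger_gap: 32.8
```

```bash
python3 -m pendant '[2.5,-1,-1.5,0,25]'; python3 -m pendant '[0,0,-0.5,0,45, 0,0,0,0,60, 0,0,0,0,75]'; python3 - <<'E'
from h import *
from bench import sensors
s=snap("wrist","w15"); s=snap("top","t15"); st=sensors.sense(); print(np.round(st["tool_pos"],1),np.round(st["tcp_rot"],1),np.round(st["ft_force"],1),st["finger_gap"],st["time"])
E
```

```text
time: 14.9
tool_pos: [583.3, 1.6, 69.9]
tcp_rot: [178.8, -6.6, 18.6]
ft_force: [-14.6, 2.7, 25.1]
finger_gap: 32.9
time: 15.15
tool_pos: [584.1, 2.0, 69.9]
tcp_rot: [178.8, -6.7, 18.6]
ft_force: [-0.2, -0.4, 0.7]
finger_gap: 67.6
[584.    1.9  69.8] [178.8  -6.6  18.6] [-0.2 -0.8 -0.1] 74.98556958883842 15.25
```

View pics/w15.png

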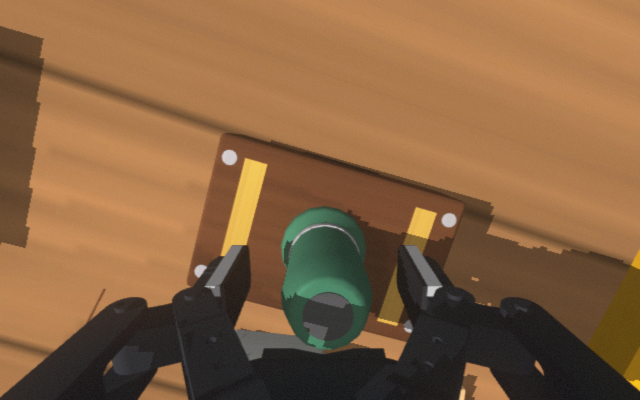

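```bash
python3 -m pendant '[0,0,25,0,75, 0,0,38,0,75, 0,0,38,0,75, -10,-10,10,0,75, -27,-26,0,0,70, -27,-26,0,0,70, -27,-26,0,0,70, -27,-26,0,0,70, -20,-22,0,0,60, -6,-6,0,0,60]'; python3 - <<'E'
from h import *
from bench import sensors
s=snap("wrist","w16"); s=snap("wrist","w16"); st=sensors.sense(); print(np.round(st["tool_pos"],1),np.round(st["tcp_rot"],1),np.round(st["ft_force"],1),st["finger_gap"],st["time"])
E
```

```text
time: 16.08
tool_pos: [434.0, -142.4, 185.1]
tcp_rot: [178.6, -6.7, 19.0]
ft_force: [-0.4, -0.1, 0.0]
finger_gap: 60.1
[ 435.4 -141.3  185.2] [178.7  -6.7  19. ] [-0.9 -0.4  0.2] 60.22357808752764 16.1833
```

View pics/w16.png

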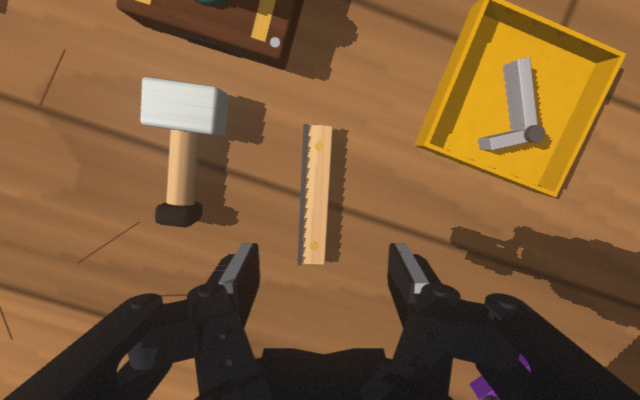

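```bash
python3 - <<'E'
from h import *
s=load("w16")
p=ray(s,[[304,124],[332,125.5],[325,264.5],[298,263.5]],19); print(p, p.mean(0)); d=(p[0]+p[1]-p[2]-p[3])/2; print(np.linalg.norm(d),np.degrees(np.arctan2(d[1],d[0])), np.linalg.norm(p[0]-p[1]))
t=load("top0"); print(proj(t,[[*p.mean(0),19]]))
p=ray(t,[[347.5,215.5],[358.5,214.5],[372,271],[361,274]],19);print(p.mean(0));d=(p[0]+p[1]-p[2]-p[3])/2; print(np.linalg.norm(d),np.degrees(np.arctan2(d[1],d[0])))
c=comps(mask(s,(0,0,140),(180,40,255),(130,70,225,140)),100)
r=rect_xy(s,c[0][0],40); print("head",r)
m=cv2.imread
cv2.imwrite("pics/w16c.png",cv2.resize(s["frame"][110:275,285:350],None,fx=3.5,fy=3.5))
E
```

```text
[[ 496.71231276 -107.17895172]
 [ 504.01590359 -132.76715332]
 [ 370.66958573 -171.39180345]
 [ 363.04429268 -144.94926318]] [ 433.61052369 -139.07179292]
138.8640043542566 15.966254033380645 26.610120252536532
[[360.43700607 243.19888606]]
[ 433.08686289 -137.2838045 ]
138.23760135409452 15.536281933637524
head ((475.2661437988281, 0.4028739929199219), (40.64805603027344, 62.65321731567383), 11.160745620727539)
```

View pics/w16c.png

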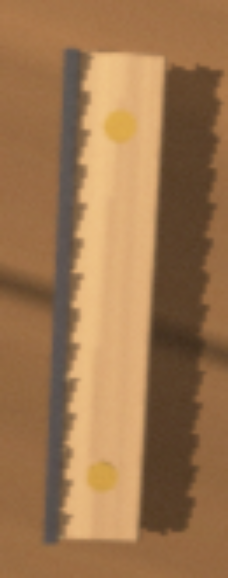

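```bash
python3 -m pendant '[-1,1,-34,-0.018,55, -2,1,-36,-0.018,55, -2,0,-36,-0.018,55, -2,0,-20,0,50]'; python3 - <<'E'
from h import *
from bench import sensors
for i in range(2): s=snap("wrist","w17"); st=sensors.sense(); print(np.round(st["tool_pos"],1),np.round(st["tcp_rot"],1),np.round(st["ft_force"],1),st["finger_gap"],st["time"])
E
```

```text
time: 16.52
tool_pos: [436.7, -140.0, 64.2]
tcp_rot: [178.0, -7.6, 15.7]
ft_force: [-0.4, 0.4, -1.1]
finger_gap: 49.9
[ 434.5 -138.8   60.9] [178.2  -7.4  15.7] [-3.2  1.6 -3.2] 49.81830776945173 16.5667
[ 435.  -139.1   63.3] [178.2  -7.4  15.8] [-0.5  0.6  0.1] 49.42277619103082 16.6167
```

View pics/w17.png

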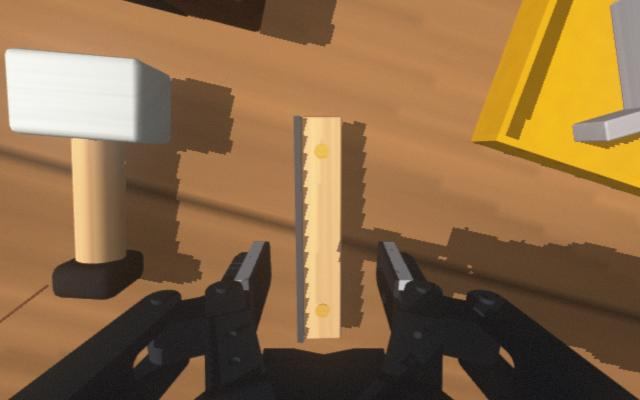

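```bash
python3 -m pendant '[-2,1,-26,0,48, -1,0,-16,0,48]' 60; python3 - <<'E'
from h import *
from bench import sensors
for i in range(2): s=snap("wrist","w17"); st=sensors.sense(); print(np.round(st["tool_pos"],1),np.round(st["tcp_rot"],1),np.round(st["ft_force"],1),st["finger_gap"],st["time"])
E
```

```text
time: 16.78
tool_pos: [437.2, -138.5, 25.8]
tcp_rot: [177.9, -7.8, 15.9]
ft_force: [-1.0, 0.4, -0.3]
finger_gap: 47.9
[ 436.9 -138.3   24.5] [177.9  -7.7  15.9] [-1.   0.4 -1.2] 48.228522425864575 16.8333
[ 437.1 -138.6   26. ] [177.9  -7.7  15.9] [-0.7 -0.1 -0.1] 48.02674762414712 16.8833
```

```bash
python3 -m pendant '[-3,0,-11,0,45]' 60;  python3 -m pendant '[-3,0,-7,0,45]'; python3 -m pendant '[-2,0,-4,0,45]'
```

```text
time: 16.97
tool_pos: [437.5, -139.6, 18.4]
tcp_rot: [177.7, -8.0, 16.0]
ft_force: [0.9, -0.2, 1.1]
finger_gap: 45.0
time: 17.05
tool_pos: [435.4, -139.6, 12.1]
tcp_rot: [177.7, -8.0, 16.0]
ft_force: [0.4, -0.0, -0.5]
finger_gap: 45.0
time: 17.13
tool_pos: [434.2, -139.9, 8.6]
tcp_rot: [177.6, -8.1, 16.1]
ft_force: [-0.2, 0.7, -0.9]
finger_gap: 45.3
```

```bash
python3 -m pendant '[-1,0,-4,0,38]' 50;  python3 -m pendant '[-1,0,-2,0,20]'; python3 -m pendant '[0,0,-0.5,0,20]'; python3 -m pendant '[0,0,0,0,20]'
```

```text
time: 17.22
tool_pos: [433.6, -140.1, 5.1]
tcp_rot: [177.6, -8.2, 16.1]
ft_force: [-0.6, 0.2, 0.4]
finger_gap: 37.9
time: 17.3
tool_pos: [432.8, -140.2, 3.3]
tcp_rot: [177.6, -8.2, 16.1]
ft_force: [-4.7, -0.7, 43.7]
finger_gap: 27.5
time: 17.38
tool_pos: [433.0, -140.3, 3.6]
tcp_rot: [177.6, -8.2, 16.1]
ft_force: [-8.1, 2.9, 15.1]
finger_gap: 26.9
time: 17.47
tool_pos: [433.1, -140.4, 4.0]
tcp_rot: [177.6, -8.2, 16.1]
ft_force: [-0.2, 0.9, -1.4]
finger_gap: 26.5
```

```bash
python3 -m pendant '[0,0,30,0,20, 0,0,38,0,20, 8,0,36,0.12,20, 33,0,12,0.12,20, 36,0,0,0.12,20, 36,0,0,0.12,20, 36,0,0,0.12,20, 30,10,0,0.12,20, 20,30,0,0.12,20, 15,36,0,0.12,20]'; python3 - <<'E'
from h import *
from bench import sensors
s=load("top0"); print("tin",ray(s,[237,92],70),"brush",ray(s,[[375,115],[427,112]],33))
for i in range(1): s=snap("wrist","w18"); st=sensors.sense(); print(np.round(st["tool_pos"],1),np.round(st["tcp_rot"],1),np.round(st["ft_force"],1),st["finger_gap"],st["time"])
E
```

```text
time: 18.3
tool_pos: [652.6, -68.9, 128.7]
tcp_rot: [176.8, -7.8, 72.7]
ft_force: [0.8, 0.2, -0.6]
finger_gap: 26.6
tin [[773.77231758 174.48589433]] brush [[ 749.08758785 -161.04387481]
 [ 764.00934964 -288.15930221]]
[654.3 -61.4 128.9] [176.8  -8.   73.5] [-3.3  5.3 -0.3] 26.585186315585812 18.35
```

```bash
python3 -m pendant '[8,28,-5,0.11,20, 6,25,-15,0.11,20, 2,9,-20,0.1,20]'; python3 - <<'E'
from h import *
from bench import sensors
for i in range(2): s=snap("wrist","w19"); st=sensors.sense(); print(np.round(st["tool_pos"],1),np.round(st["tcp_rot"],1),np.round(st["ft_force"],1),st["finger_gap"],st["time"])
E
```

```text
time: 18.6
tool_pos: [675.5, 3.5, 93.1]
tcp_rot: [176.3, -8.0, 92.4]
ft_force: [-0.4, -1.1, -1.9]
finger_gap: 26.8
[672.8   4.6  87.4] [176.6  -8.1  92.9] [-4.1  0.9 -5.4] 26.709107151319362 18.65
[671.7   2.9  87.7] [176.8  -8.   92.2] [-0.9 -0.5 -2.1] 26.915119272383908 18.7
```

View pics/w19.png

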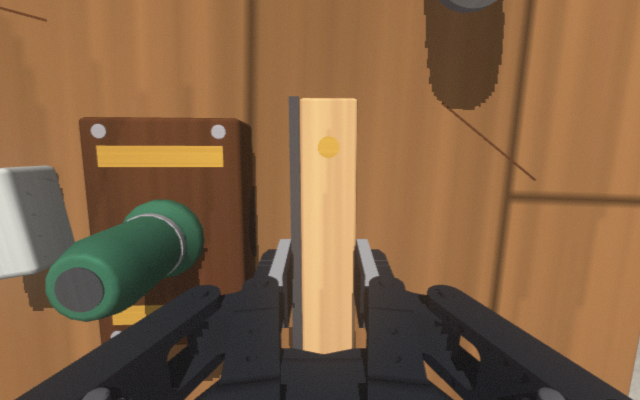

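```bash
python3 -m pendant '[-1,0,-30,0,20, -1.5,0,-22,0,20, -1,0,-10,0,20]'; python3 - <<'E'
from h import *
from bench import sensors
for i in range(2): s=snap("wrist","w20"); st=sensors.sense(); print(np.round(st["tool_pos"],1),np.round(st["tcp_rot"],1),np.round(st["ft_force"],1),st["finger_gap"],st["time"])
E
```

```text
time: 18.95
tool_pos: [671.1, 1.1, 29.1]
tcp_rot: [176.4, -7.9, 91.8]
ft_force: [-1.0, -0.0, -1.3]
finger_gap: 26.7
[669.3   1.1  26.9] [176.6  -7.9  91.8] [-1.7 -0.4 -3.5] 27.23439685900075 19.0
[669.8   1.2  28.5] [176.6  -7.9  91.8] [-0.9  1.  -1.6] 26.923427347582017 19.05
```

View pics/w20.png

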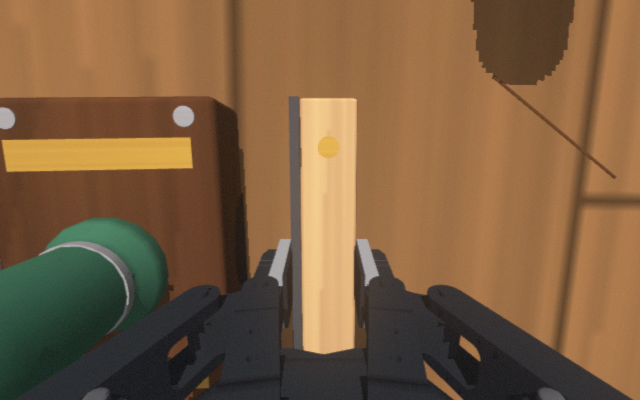

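```bash
python3 - <<'E'
from h import *
s=load("w20"); print(ray(s,[[209,98]],45), ray(s,[[183,116]],45), ray(s,[[290,97],[357,98],[295,345],[352,350]],44))
c=comps(mask(s,(15,130,150),(35,255,255),(0,130,200,175)),40)
r=rect_xy(s,c[0][0],45); print(r)
E
```

```text
[[621.66128458  69.30891594]] [[611.53739707  62.18872646]] [[652.94301287  70.86290933]
 [679.73065356  71.34907929]
 [656.10028868 -35.52588631]
 [681.68337637 -38.31101685]]
((578.9269409179688, 46.771671295166016), (70.72351837158203, 12.283344268798828), 2.24904203414917)
```

```bash
python3 -m pendant '[-1,1.5,-10,0.01,20]';python3 -m pendant '[-1,0.5,-8,0,20]';python3 -m pendant '[-1,0.5,-4,0,20]'
```

```text
time: 19.13
tool_pos: [671.3, 1.5, 21.9]
tcp_rot: [176.3, -7.9, 92.3]
ft_force: [1.3, -0.3, 0.8]
finger_gap: 26.5
time: 19.22
tool_pos: [670.5, 1.6, 14.3]
tcp_rot: [176.3, -7.9, 92.3]
ft_force: [-0.2, 0.8, -1.1]
finger_gap: 26.8
time: 19.3
tool_pos: [670.1, 1.7, 10.6]
tcp_rot: [176.2, -7.9, 92.3]
ft_force: [2.2, 1.1, -0.7]
finger_gap: 26.5
```

```bash
python3 -m pendant '[-1,1,-3,0,20]';python3 -m pendant '[-1,0.5,-2,0,20]';python3 -m pendant '[-1,0.5,-1.5,0,20]'
```

```text
time: 19.38
tool_pos: [669.7, 2.3, 8.1]
tcp_rot: [176.1, -7.8, 92.2]
ft_force: [1.4, -0.6, -0.9]
finger_gap: 26.9
time: 19.47
tool_pos: [669.3, 2.7, 6.6]
tcp_rot: [176.0, -7.8, 92.2]
ft_force: [1.4, -0.3, -0.0]
finger_gap: 27.1
time: 19.55
tool_pos: [668.9, 3.2, 5.7]
tcp_rot: [175.9, -7.8, 92.2]
ft_force: [1.5, -1.0, -0.7]
finger_gap: 26.7
```

```bash
python3 -m pendant '[1,0,-1.5,0,20]';python3 -m pendant '[0,0,0,0,38, 0,0,0,0,38]'; python3 - <<'E'
from h import *
from bench import sensors
for i in range(1): s=snap("wrist","w21"); st=sensors.sense(); print(np.round(st["tool_pos"],1),np.round(st["tcp_rot"],1),np.round(st["ft_force"],1),st["finger_gap"],st["time"])
E
```

```text
time: 19.63
tool_pos: [670.0, 3.2, 4.6]
tcp_rot: [175.9, -7.8, 92.2]
ft_force: [0.5, -0.0, 0.6]
finger_gap: 26.4
time: 19.8
tool_pos: [671.9, 3.3, 6.1]
tcp_rot: [175.7, -7.8, 92.2]
ft_force: [0.6, 0.3, 0.9]
finger_gap: 38.1
[671.8   3.3   6. ] [175.7  -7.8  92.2] [ 1.3 -0.4  0.1] 37.592131278888594 19.85
```

View pics/w21.png

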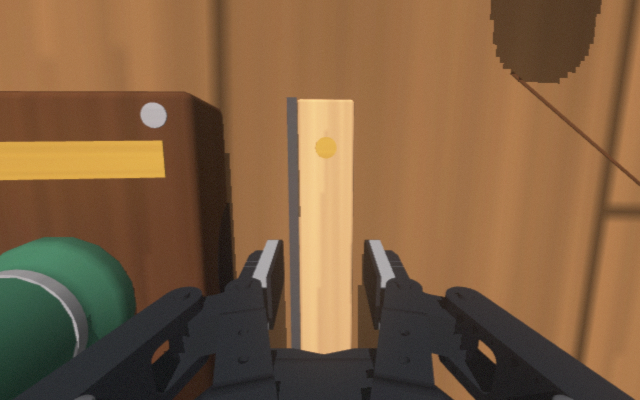

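```bash
python3 -m pendant '[0,0,25,0,38, 0,0,38,0,38, 0,0,38,0,38, 0,0,40,0.12,45, 0,0,35,0.12,55, -10,0,5,0.12,60, -28,0,0,0.12,60, -36,0,0,0.12,60, -36,0,0,0.12,60, -36,0,0,0.12,60, -36,0,0,0.12,60, -30,0,0,0.12,60]'; python3 - <<'E'
from h import *
from bench import sensors
for i in range(1): s=snap("top","t22"); st=sensors.sense(); print(np.round(st["tool_pos"],1),np.round(st["tcp_rot"],1),np.round(st["ft_force"],1),st["finger_gap"],st["time"],st["joint_pos"])
E
```

```text
time: 20.85
tool_pos: [448.1, 3.5, 193.9]
tcp_rot: [176.3, -7.4, 156.3]
ft_force: [0.1, 0.7, 1.8]
finger_gap: 59.9
[443.6   4.  192.9] [176.3  -7.7 156.9] [ 3.5  1.5 -0.2] 60.35159873057855 20.9 [-10.47119287  -9.99456277 106.92195993   5.24427572  89.77845967
 -77.44546863]
```

View pics/t22.png

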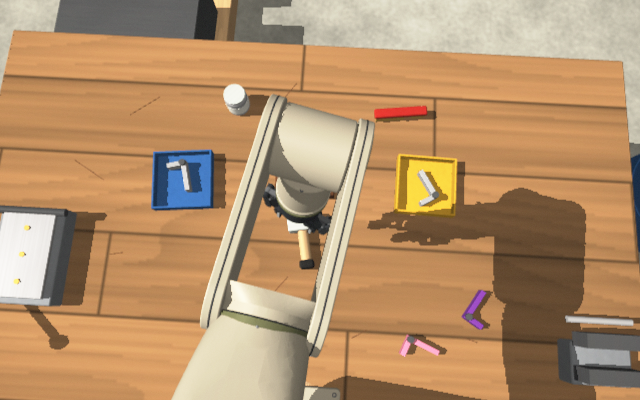

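```bash
python3 -m pendant '[-4,-3,0,0.12,60, -3,-3,-5,0.12,60, -3,-3,-10,0.12,60, -2,-1,-10,0.12,60, 0,0,0,0.11,60]'; python3 - <<'E'
from h import *
from bench import sensors
for i in range(2): s=snap("wrist","w23"); st=sensors.sense(); print(np.round(st["tool_pos"],1),np.round(st["tcp_rot"],1),np.round(st["ft_force"],1),st["finger_gap"],st["time"],st["joint_pos"])
E
```

```text
time: 21.32
tool_pos: [426.9, -6.6, 168.4]
tcp_rot: [176.3, -7.6, -168.8]
ft_force: [-0.3, 0.2, -0.8]
finger_gap: 60.4
[427.3  -6.4 169.2] [ 176.3   -7.6 -168.3] [ 0.6  0.1 -0.8] 60.168693852507346 21.3667 [  -8.47233145   -9.15652591  108.69713442    0.85407193   88.84772382
 -109.98805858]
[427.9  -6.2 169.7] [ 176.4   -7.5 -169. ] [-0.2  0.6  0.7] 60.21646022970112 21.4167 [  -8.50632598   -9.17471164  108.64632934    0.92934955   88.84774956
 -109.37255776]
```

View pics/w23.png

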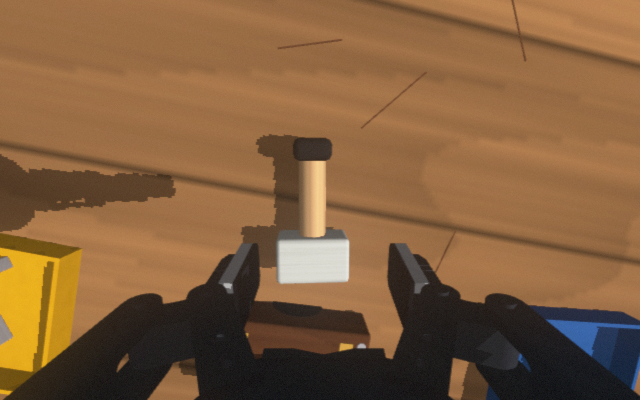

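```bash
python3 - <<'E'
from h import *
s=load("w23"); c=comps(mask(s,(0,0,130),(180,50,255),(270,225,355,290)),100); r=rect_xy(s,c[0][0],40); print(r)
p=ray(s,[[313,259],[312,146]],40); print(p); d=p[0]-p[1]; print(np.linalg.norm(d),np.degrees(np.arctan2(d[1],d[0])),(p[0]*54+p[1]*46)/100)
c=comps(mask(s,(8,60,150),(30,170,255),(296,162,328,230)),100); r=rect_xy(s,c[0][0],32); print(r)
E
```

```text
((474.4219970703125, 0.5560569763183594), (40.61779022216797, 64.14021301269531), 11.074338912963867)
[[472.75501292   0.50283377]
 [374.82788519 -19.30691551]]
99.91070269301383 11.436077322634565 [427.70853417  -8.6096509 ]
((417.55908203125, -7.639493942260742), (60.655479431152344, 20.86924171447754), 11.069321632385254)
```

```bash
python3 -m pendant '[-1,-1,-34,0,60, -1,-0.5,-36,0,60, -1,0,-36,0,60, -1,0,-18,0,60]'; python3 - <<'E'
from h import *
from bench import sensors
for i in range(2): s=snap("wrist","w24"); st=sensors.sense(); print(np.round(st["tool_pos"],1),np.round(st["tcp_rot"],1),np.round(st["ft_force"],1),st["finger_gap"],st["time"])
E
```

```text
time: 21.75
tool_pos: [430.4, -8.2, 50.2]
tcp_rot: [176.7, -6.6, -170.1]
ft_force: [-0.8, -0.4, -0.7]
finger_gap: 60.3
[428.6  -8.   47.9] [ 176.6   -6.8 -170.1] [-2.2 -0.3 -2.3] 59.80405923116619 21.8
[429.2  -8.1  50.3] [ 176.6   -6.8 -170. ] [-0.8  0.3 -1.4] 60.10332841457804 21.85
```

View pics/w24.png

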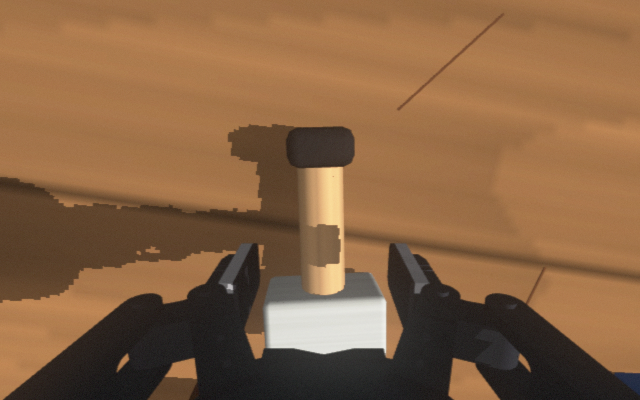

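```bash
python3 -m pendant '[-3,0,-22,0.01,60, -3,0,-12,0.01,58]'; python3 -m pendant '[-2,0,-5,0,58]'
```

```text
time: 22.02
tool_pos: [427.1, -8.7, 20.2]
tcp_rot: [176.8, -6.4, -169.2]
ft_force: [-0.7, -0.3, -1.3]
finger_gap: 58.4
time: 22.1
tool_pos: [425.6, -8.8, 15.5]
tcp_rot: [176.8, -6.4, -169.3]
ft_force: [-0.1, 0.4, 0.7]
finger_gap: 57.9
```

```bash
python3 -m pendant '[-1,0,-5,0,50]' 80; python3 -m pendant '[-1,0,-4,0,40]'; python3 -m pendant '[-1,0,-2,0,15]';python3 -m pendant '[-0.5,0,-0.5,0,15]';python3 -m pendant '[-0.5,0,-0.5,0,15]'; python3 - <<'E'
from h import *
from bench import sensors
for i in range(1): s=snap("wrist","w25"); st=sensors.sense(); print(np.round(st["tool_pos"],1),np.round(st["tcp_rot"],1),np.round(st["ft_force"],1),st["finger_gap"],st["time"])
E
```

```text
time: 22.18
tool_pos: [425.1, -8.9, 11.3]
tcp_rot: [176.8, -6.3, -169.4]
ft_force: [0.4, -0.5, 0.9]
finger_gap: 49.8
time: 22.27
tool_pos: [424.9, -9.0, 8.1]
tcp_rot: [176.8, -6.3, -169.4]
ft_force: [0.1, -0.2, -0.5]
finger_gap: 40.5
time: 22.35
tool_pos: [424.5, -9.1, 6.6]
tcp_rot: [176.8, -6.2, -169.5]
ft_force: [-0.1, -0.3, 0.1]
finger_gap: 29.0
time: 22.43
tool_pos: [424.6, -9.0, 6.9]
tcp_rot: [176.8, -6.2, -169.5]
ft_force: [-0.8, 0.9, -2.1]
finger_gap: 22.4
time: 22.52
tool_pos: [424.5, -9.0, 6.9]
tcp_rot: [176.9, -6.1, -169.5]
ft_force: [0.6, 0.4, -3.2]
finger_gap: 22.8
[424.5  -9.    6.9] [ 176.9   -6.1 -169.5] [-0.3  0.9 -0.1] 21.993086660661827 22.5667
```

View pics/w25.png

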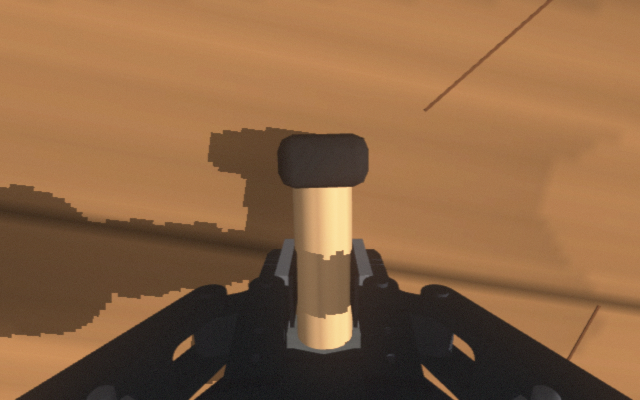

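```bash
python3 -m pendant '[0,0,30,0,15, 0,-8,36,0,15, 0,-33,20,0,15, 0,-36,0,-0.03,15, 8,-34,0,-0.04,15, 28,-20,0,-0.04,15, 36,-4,0,-0.03,15, 36,0,0,0,15, 28,0,0,0,15, 10,0,0,0,15]' 100; python3 - <<'E'
from h import *
from bench import sensors
for i in range(2): s=snap("wrist","w26"); st=sensors.sense(); print(np.round(st["tool_pos"],1),np.round(st["tcp_rot"],1),np.round(st["ft_force"],1),st["finger_gap"],st["time"])
E
```

```text
time: 23.4
tool_pos: [568.4, -152.2, 94.8]
tcp_rot: [176.9, -6.5, -178.1]
ft_force: [0.2, -0.6, -4.2]
finger_gap: 22.2
[ 568.7 -152.1   94.7] [ 176.9   -6.5 -178. ] [-3.7  1.4 -2.3] 21.99540129387465 23.45
[ 566.8 -151.8   94.4] [ 176.9   -6.6 -178. ] [-1.1  1.1 -4.8] 21.936494707076797 23.5
```

View pics/w26.png

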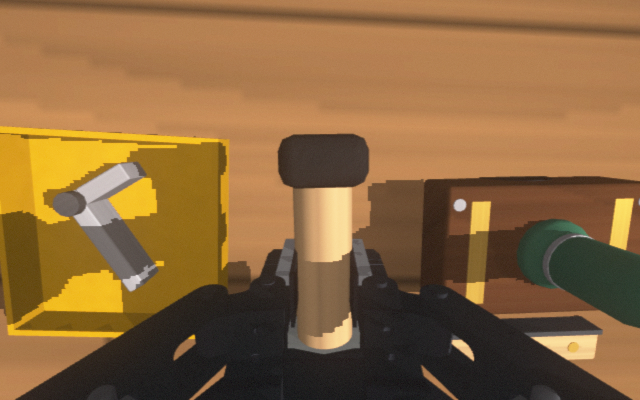

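```bash
python3 -m pendant '[4,4,-28,0,15, 4,3,-26,0,15, 1,0,-12,0,15]'; python3 - <<'E'
from h import *
from bench import sensors
for i in range(2): s=snap("wrist","w27"); st=sensors.sense(); print(np.round(st["tool_pos"],1),np.round(st["tcp_rot"],1),np.round(st["ft_force"],1),st["finger_gap"],st["time"])
c=comps(mask(s,(18,110,120),(35,255,255),(440,150,640,330)),40)
for k in c[:2]: r=rect_xy(s,k[0],45); print(k[1],np.round(r[0],1),np.round(r[1],1),r[2])
E
```

```text
time: 23.75
tool_pos: [577.2, -145.7, 30.1]
tcp_rot: [177.1, -6.3, -178.0]
ft_force: [-0.6, -0.4, -4.1]
finger_gap: 22.2
[ 575.4 -145.4   27.9] [ 177.    -6.5 -178. ] [-2.5  0.8 -6.7] 21.782525301137163 23.8
[ 575.5 -145.6   29.6] [ 177.    -6.5 -178. ] [-1.7 -0.5 -5.3] 22.38437960374487 23.85
[ 526  214   38  116 3022] [576.  -48.7] [54.7 12.5] 2.06333589553833
```

View pics/w27.png

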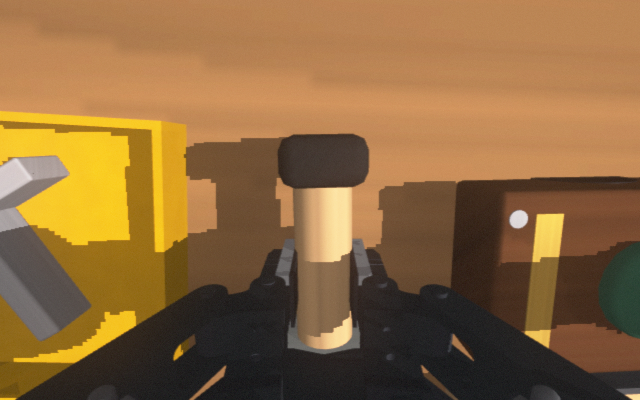

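```bash
python3 -m pendant '[-1,0,-10,0.004,15, -1,0,-7,0,15]'; python3 -m pendant '[-1,0,-3,0,15]'; python3 -m pendant '[-1,0,-3,0,15]'; python3 -m pendant '[-0.5,0,-2,0,15]'
```

```text
time: 24.02
tool_pos: [574.2, -146.4, 14.7]
tcp_rot: [177.1, -6.4, -177.8]
ft_force: [-0.1, 0.8, -5.2]
finger_gap: 21.8
time: 24.1
tool_pos: [573.0, -146.7, 11.6]
tcp_rot: [177.1, -6.4, -177.8]
ft_force: [-0.5, 0.2, -4.1]
finger_gap: 22.1
time: 24.18
tool_pos: [571.9, -146.9, 8.9]
tcp_rot: [177.1, -6.3, -177.8]
ft_force: [0.4, -0.2, -3.4]
finger_gap: 21.7
time: 24.27
tool_pos: [571.3, -147.1, 7.1]
tcp_rot: [177.1, -6.3, -177.8]
ft_force: [-1.2, 0.1, 0.9]
finger_gap: 22.2
```

```bash
python3 -m pendant '[5,2,3,0,15]'; python3 -m pendant '[2,0.5,-1,0,15]'; python3 -m pendant '[0,0,-2,0,15]'; python3 -m pendant '[0,0,-1.5,0,15]'
```

```text
time: 24.35
tool_pos: [575.2, -145.3, 9.6]
tcp_rot: [177.1, -6.4, -177.8]
ft_force: [-0.6, -0.0, -4.3]
finger_gap: 22.2
time: 24.43
tool_pos: [578.8, -144.9, 10.2]
tcp_rot: [177.1, -6.2, -177.8]
ft_force: [0.2, -0.5, -2.9]
finger_gap: 21.9
time: 24.52
tool_pos: [579.9, -145.0, 8.9]
tcp_rot: [177.2, -6.2, -177.8]
ft_force: [0.2, -0.3, -4.1]
finger_gap: 22.1
time: 24.6
tool_pos: [580.6, -145.1, 7.8]
tcp_rot: [177.2, -6.1, -177.8]
ft_force: [0.2, -0.2, -3.7]
finger_gap: 22.2
```

```bash
python3 -m pendant '[-3,0,-1.5,0,15]'; python3 -m pendant '[-1,0,-0.5,0,45, 0,0,0,0,50, 0,0,0,0,50]';  python3 -m pendant '[0,0,25,0,50, 0,0,38,0,50, 0,0,38,0,50, -20,0,30,0,50, -36,0,10,0,50, -36,0,0,0,50, -36,0,0,0,50, -36,0,0,0,50]'; python3 - <<'E'
from h import *
from bench import sensors
for i in range(2): s=snap("wrist","w28"); st=sensors.sense(); print(np.round(st["tool_pos"],1),np.round(st["tcp_rot"],1),np.round(st["ft_force"],1),st["finger_gap"],st["time"])
snap("top","t28");snap("scene","s28")
E
```

```text
time: 24.68
tool_pos: [579.0, -145.2, 7.0]
tcp_rot: [177.2, -6.0, -177.8]
ft_force: [5.2, 0.5, 5.6]
finger_gap: 21.8
time: 24.93
tool_pos: [578.7, -145.6, 7.7]
tcp_rot: [177.3, -5.8, -177.8]
ft_force: [0.4, -0.5, 0.3]
finger_gap: 50.3
time: 25.6
tool_pos: [412.3, -145.5, 156.1]
tcp_rot: [177.4, -5.6, -177.7]
ft_force: [-0.6, -0.2, 0.3]
finger_gap: 50.1
[ 405.  -144.1  153.9] [ 177.3   -6.  -177.7] [ 0.5 -1.2 -2.3] 50.14894661460271 25.65
[ 408.  -144.5  154.2] [ 177.3   -5.9 -177.8] [ 0.6  0.3 -0. ] 49.84424372992024 25.7
```

View pics/t28.png

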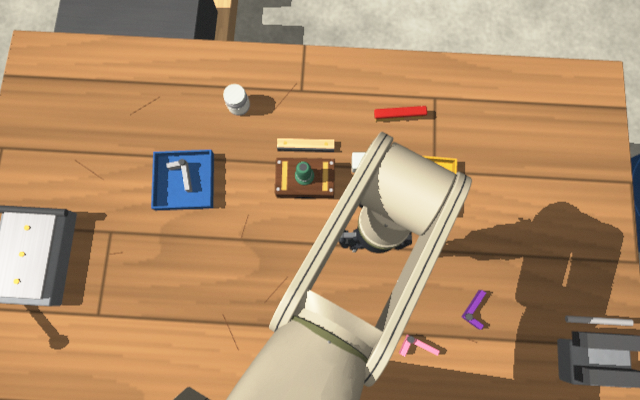

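View pics/s28.png

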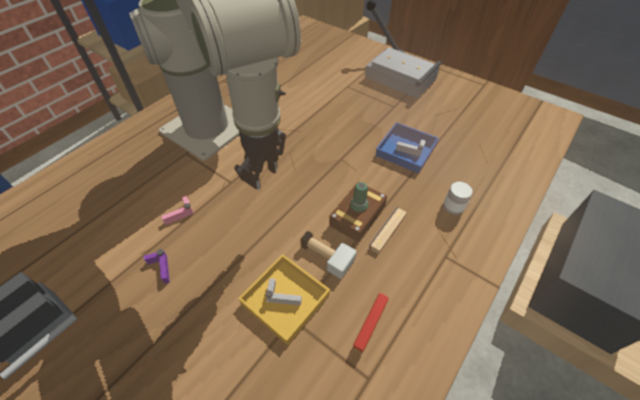

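```bash
python3 -m pendant '[-10,-39,0,0,50, -10,-39,0,0,50, -10,-39,0,0,50, -10,-39,0,0,50, -10,-39,0,0,50, -10,-39,0,0,50, -10,-39,0,0,50, -10,-39,0,0,50, -10,-39,0,0,50]'; python3 - <<'E'
from h import *
import time
snap("top","t29"); s=snap("top","t29")
cv2.imwrite("pics/t29c.png",cv2.resize(s["frame"][80:230,140:470],None,fx=2.4,fy=2.4,interpolation=cv2.INTER_CUBIC))
E
```

```text
time: 26.55
tool_pos: [332.2, -505.4, 159.3]
tcp_rot: [177.7, -4.9, -176.8]
ft_force: [0.9, -0.3, 0.5]
finger_gap: 50.0
```

View pics/t29c.png

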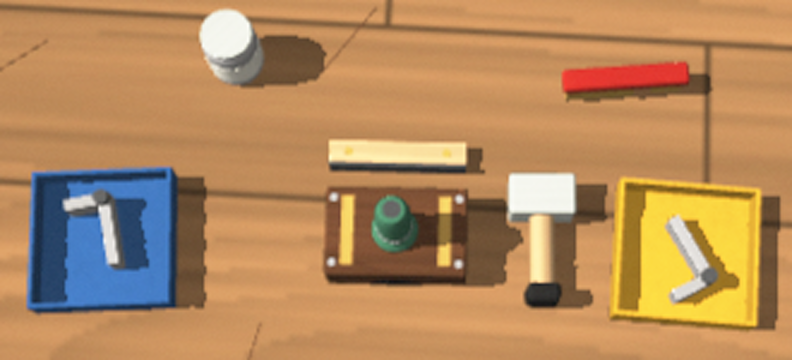

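```bash
python3 - <<'E'
from h import *
s=load("t29"); U=lambda x,y:(140+x/2.4,80+y/2.4)
P=[]
for k in comps(mask(s,(18,110,120),(35,255,255),(270,150,340,205)),60)[:2]: r=rect_xy(s,k[0],45); P.append(np.array(r[0])); print("inlay",np.round(r[0],1),np.round(r[1],1),round(r[2],1))
c=(P[0]+P[1])/2; d=P[0]-P[1]; d=d if d[1]>0 else -d; yaw=np.arctan2(-d[0],d[1]); ex=np.array([np.cos(yaw),np.sin(yaw)]); ey=np.array([-ex[1],ex[0]]); print("core",c,np.degrees(yaw))
L=lambda p:np.round([(np.array(p)-c)@ex,(np.array(p)-c)@ey],1)
print("cutter",L(ray(s,[U(392,210)],120)[0]))
p=ray(s,[U(329,141),U(467,144),U(467,171),U(329,167)],[19]); print("strickle corners",[L(q) for q in p],L(p.mean(0)))
k=comps(mask(s,(0,0,170),(180,45,255),(348,145,385,178)),60)[0]; r=rect_xy(s,k[0],40); print("head",L(r[0]),r[1],r[2])
b=ray(s,[U(543,290)],40)[0]; print("butt",L(b)); h=np.array(r[0]); print("mallet mid",L(h*.54+b*.46))
for nm,lo,hi,box in(("blue",(100,120,40),(125,255,255),(140,140,225,220)),("yellow",(18,150,100),(35,255,255),(390,145,470,225))):
    k=comps(mask(s,lo,hi,box),500)[0]; r=rect_xy(s,k[0],30); print(nm,r, L(r[0]))
print("clip L mid",ray(s,[U(107,225)],29),"clip R",ray(s,[U(690,248)],29))
for n in("top0","t29"):
    t=load(n)
    a=comps(mask(t,(0,150,80),(8,255,255),(365,100,440,125)),30)[0][2]; b=comps(mask(t,(0,0,190),(180,40,255),(215,75,260,125)),30)[0][2]; print("brush,tin px",a,b)
E
python3 -c "
from bench import sensors; s=sensors.sense(); print(s['qd'],s['time'])"
```

```text
inlay [581.7  49.2] [68.5 12.1] 2.2
inlay [584.6 -46.3] [68.3 11.7] 3.2
core [583.17047119   1.45420265] 1.7580149219899674
cutter [-2.4 -1.1]
strickle corners [array([98.5, 71.4]), array([ 98.9, -70. ]), array([ 70. , -70.6]), array([70.7, 70.1])] [84.5  0.2]
head [  39.5 -144.6] (47.16910171508789, 65.07482147216797) 3.2069480419158936
butt [ -56.5 -146.9]
mallet mid [  -4.7 -145.6]
blue ((561.5760498046875, 292.72674560546875), (143.15220642089844, 145.27325439453125), 5.486215114593506) [-12.6 291.8]
yellow ((580.5536499023438, -287.34637451171875), (146.96859741210938, 146.66273498535156), 88.16923522949219) [ -11.5 -288.6]
clip L mid [[575.44421361 289.46577059]] clip R [[ 584.47673469 -292.1091771 ]]
brush,tin px [400.24662813 111.80732177] [233.15342466  94.80547945]
brush,tin px [400.22200772 111.81853282] [233.15384615  94.78021978]
[ 3.66450124 -3.63829915  4.47882372  2.34352003  1.52195719  0.09089326] 26.65
```

```bash
python3 - <<'E'
from h import *
s=load("t29"); f=s["frame"]
cv2.imwrite("pics/z.png",cv2.resize(f[130:205,268:343],None,fx=8,fy=8,interpolation=cv2.INTER_CUBIC))
t=load("s28"); cv2.imwrite("pics/zs.png",cv2.resize(t["frame"][170:260,320:415],None,fx=6,fy=6,interpolation=cv2.INTER_CUBIC))
E
```

```text
(no output)
```

View pics/z.png

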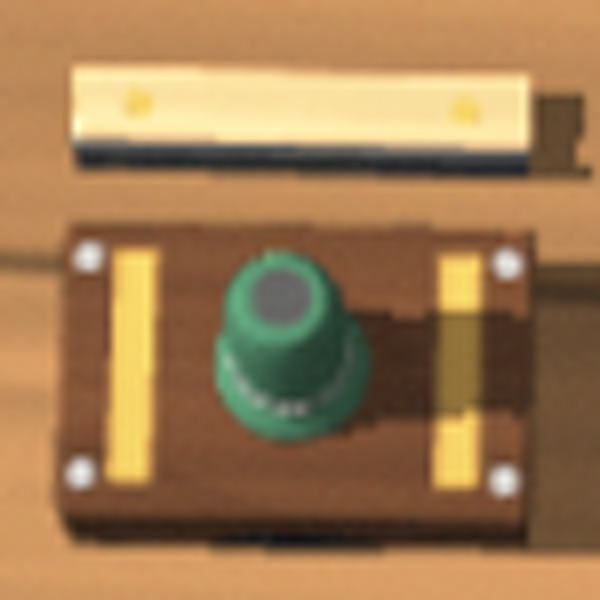

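View pics/zs.png

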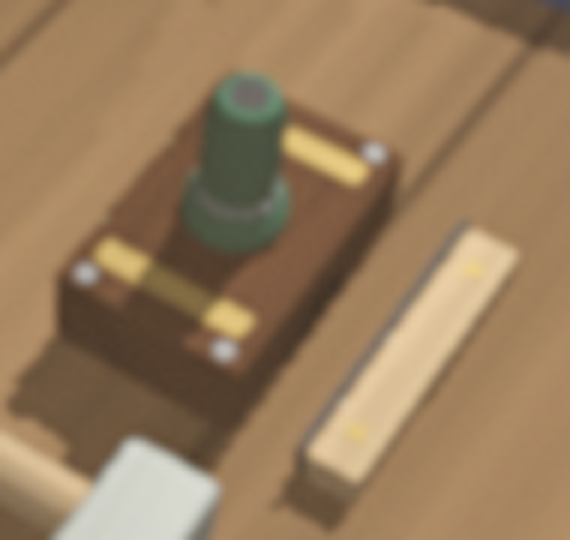

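```bash
python3 - <<'E'
from h import *
s=load("t29"); t=load("s28")
A=lambda x,y:(268+(x+.5)/8-.5,130+(y+.5)/8-.5); B=lambda x,y:(320+(x+.5)/6-.5,170+(y+.5)/6-.5)
print("top back edge",ray(s,[A(68,226),A(530,234)],45),"front",ray(s,[A(58,512),A(525,524)],45))
print("bar far",ray(s,[A(72,65),A(530,74)],18),"bar strip outer bottom",ray(s,[A(76,168),A(528,173)],0))
print("scene back edge",ray(t,[B(400,155),B(240,375)],45),"bar far",ray(t,[B(519,250),B(350,490)],18),"bar near",ray(t,[B(465,220),B(300,452)],21))
E
```

```text
top back edge [[622.6149201   71.31470344]
 [627.83243053 -65.96365464]] front [[535.44406718  67.45750189]
 [539.55037838 -69.09562421]]
bar far [[682.50361653  77.48131096]
 [687.45982925 -63.43540532]] bar strip outer bottom [[655.30090698  75.92438348]
 [661.54035727 -64.5451517 ]]
scene back edge [[622.16092617  70.73136793]
 [629.57320468 -65.45425733]] bar far [[681.73409939  77.35426116]
 [686.25733017 -68.33876618]] bar near [[655.90612194  75.27428156]
 [661.82027075 -67.22222716]]
```

```bash
python3 -c "
from bench import job,sensors; s=sensors.sense(); print(s['time'],s['ft_force']); print(job.hand_in())"
```

```text
26.65 [0.36433535 0.42727741 0.21459323]
the job is handed in; nothing more can be done
None
```

I laid out all five pieces in the order you asked and handed the job in at 26.7 s. However, the wrist force went over its 120 N limit once, which may count as a failure.

**Force fault:** I lowered the arm too fast onto the right-hand clip and the fingertips struck the bench at about 6.7 s. The wrist sensor read about 138 N in z (about 147 N in all). Later contacts stayed below about 45 N.

Last checks in the top and scene views, with nothing touching the robot:

| Item | Result |
|---|---|
| Left-hand clip, blue bin | Flat, thumbscrew up, middle of its long leg about 14 mm from the bin centre. This is the loosest placing. |
| Right-hand clip, yellow bin | Flat, thumbscrew up, about 6 mm from the bin centre |
| Vent cutter | Upright on the core box, within about 2–3 mm of midway between the inlays |
| Strickle bar | Parallel to the core box's back, centred within about 3 mm, gap about 32 mm |
| Mallet | Handle parallel to the short sides within about 1.5°, about 1 mm from half-way to the yellow bin |
| Tin and brush | Not moved |

- **Disagreement:** one quick reading of the strickle gap gave 25 mm. It measured from a biased core-box centre, and two direct edge measurements gave 32–33 mm.
- **Camera offset:** the wrist and top cameras differ by about 2–3 mm in y.
- **Tool tilt:** the tool drifted to about 8° off vertical as the moves added up. I could not correct that with the moves available, and no piece looks tilted in the pictures.

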